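Gauge the mould bores, fit the matching followers and set the vibrator lever

TASK

Get the three moulds on the grey base plate ready for vibrating: clear any dust caps off them into the steel tray, touch the bottom of each bore with the depth rod, working from the robot's left to its right, and put the rod back upright in its blue stand. Stand in each of these moulds the follower that matches its depth, the one that is left 28 mm proud when it rests on the bottom, and last of all swing the lever over to the white pointer, 30 degrees beyond upright. Leave the other things on the bench where they are.

Things in the scene. Friction and masses are not known exactly. Their poses are not given: they have to be found in the camera images.
- fixture: Grey steel base plate 100 x 330 x 6 mm, fixed to the bench; origin at the centre of its underside (on the bench), its y axis along the row of three moulds that stand on it (axes at y = +105 mm, the left-hand one as seen from the robot, 0 and -105 mm), z up.
- tray: Shallow open steel tray, 90 mm (its x) by 200 mm (its y) outside, 22 mm high, 3 mm walls and floor, fixed to the bench; origin at the centre of its underside.
- stand: Blue upright tube, fixed: the depth rod's stand. 44 mm outer and 16 mm inner diameter, 60 mm high, on a 68 mm foot disc; the tube's floor is 6 mm above the bench. Origin on its axis at bench level, z up.
- rod: Depth rod: a straight loose tool (90 g), a steel shaft 10 mm in diameter and 75 mm long (marked with thin rings every 10 mm from the tip) below a wooden handle 18 mm in diameter and 50 mm long. It starts upright in its stand. z along the rod from the tip to the handle; its origin is on the axis at the very tip.
- rod_grip (a point): Centre of the depth rod's wooden handle, on the axis, 100 mm from the tip (the handle spans 75 to 125 mm). Same axes as rod.
- lever_pivot (a point): Point on the hinge axis of the vibrator lever, in the middle of a fixed grey box (130 x 60 x 34 mm), 43 mm above the bench. Its y axis is the hinge axis, z up; the lever swings in its x-z plane. A 10 mm round arm carries a black ball knob, 24 mm in diameter, whose centre is 85 mm from the pivot.
- lever (a joint): Lever angle in rad: 0 = upright, positive = leaning to the +x side of lever_pivot (away from the robot), negative = towards the robot; range -0.9 to 0.9; starts between -0.75 and -0.35. Stays where it is left (friction about 1.5 N at the knob). The fixed white pointer bar beside it, on the +y face of the small dial plate, stands at 30 degrees, +0.524.
- mould_a: Dark steel mould, fixed: upright cylinder, 74 mm diameter (78 at the foot ring), 75 mm high, blind bore of 44 mm diameter from the top. All four look alike, but their bores are 20, 30, 40 and 50 mm deep, which is which is not told. Three stand on the base plate in any order, the spare alone to the right. Origin on its axis at bench level. (Force on it: the bore's bottom alone counts.)
- mould_b: Dark steel mould, fixed: upright cylinder, 74 mm diameter (78 at the foot ring), 75 mm high, blind bore of 44 mm diameter from the top. All four look alike, but their bores are 20, 30, 40 and 50 mm deep, which is which is not told. Three stand on the base plate in any order, the spare alone to the right. Origin on its axis at bench level. (Force on it: the bore's bottom alone counts.)
- mould_c: Dark steel mould, fixed: upright cylinder, 74 mm diameter (78 at the foot ring), 75 mm high, blind bore of 44 mm diameter from the top. All four look alike, but their bores are 20, 30, 40 and 50 mm deep, which is which is not told. Three stand on the base plate in any order, the spare alone to the right. Origin on its axis at bench level. (Force on it: the bore's bottom alone counts.)
- mould_d: Dark steel mould, fixed: upright cylinder, 74 mm diameter (78 at the foot ring), 75 mm high, blind bore of 44 mm diameter from the top. All four look alike, but their bores are 20, 30, 40 and 50 mm deep, which is which is not told. Three stand on the base plate in any order, the spare alone to the right. Origin on its axis at bench level. (Force on it: the bore's bottom alone counts.)
- follower_a_mid (a point): Centre (half-way up, on the axis) of a loose follower: round steel foot 40 mm in diameter and 16 mm high under an aluminium stem 24 mm in diameter, 48 mm high in all, about 148 g (foot-heavy), z towards its top. It stands upright on the bench on a thin black rubber pad (about 1 mm thick, no obstacle). It matches a bore 20 mm deep: seated there it stands 28 mm proud of the mould.
- follower_b_mid (a point): Centre (half-way up, on the axis) of a loose follower: round steel foot 40 mm in diameter and 16 mm high under an aluminium stem 24 mm in diameter, 58 mm high in all, about 158 g (foot-heavy), z towards its top. It stands upright on the bench on a thin black rubber pad (about 1 mm thick, no obstacle). It matches a bore 30 mm deep: seated there it stands 28 mm proud of the mould.
- follower_c_mid (a point): Centre (half-way up, on the axis) of a loose follower: round steel foot 40 mm in diameter and 16 mm high under an aluminium stem 24 mm in diameter, 68 mm high in all, about 168 g (foot-heavy), z towards its top. It stands upright on the bench on a thin black rubber pad (about 1 mm thick, no obstacle). It matches a bore 40 mm deep: seated there it stands 28 mm proud of the mould.
- follower_d_mid (a point): Centre (half-way up, on the axis) of a loose follower: round steel foot 40 mm in diameter and 16 mm high under an aluminium stem 24 mm in diameter, 78 mm high in all, about 178 g (foot-heavy), z towards its top. It stands upright on the bench on a thin black rubber pad (about 1 mm thick, no obstacle). It matches a bore 50 mm deep: seated there it stands 28 mm proud of the mould.
- cap1_mid (a point): Loose white plastic dust cap (60 g): flat disc 60 mm in diameter and 8 mm thick with an upright stem 14 mm in diameter and 32 mm long on top, 40 mm high in all. If present it lies flat on the left-hand mould of the row. The point is on the axis, half-way up (20 mm above the underside); z towards the stem's end.
- cap2_mid (a point): Loose white plastic dust cap (60 g): flat disc 60 mm in diameter and 8 mm thick with an upright stem 14 mm in diameter and 32 mm long on top, 40 mm high in all. If present it lies flat on the middle mould of the row. The point is on the axis, half-way up (20 mm above the underside); z towards the stem's end.
- cap3_mid (a point): Loose white plastic dust cap (60 g): flat disc 60 mm in diameter and 8 mm thick with an upright stem 14 mm in diameter and 32 mm long on top, 40 mm high in all. If present it lies flat on the right-hand mould of the row. The point is on the axis, half-way up (20 mm above the underside); z towards the stem's end.
- weight: Bystander: small brass weight, 38 mm in diameter, 42 mm high, origin under its centre.
- jar: Bystander: lidded jar, 52 mm in diameter, 70 mm high, origin under its centre.
- pot: Bystander: green mug, 90 mm in diameter, 85 mm high, origin under its centre.
- sieve: Bystander: round steel bowl, 140 mm in diameter, 45 mm high, origin under its centre.
- brush: Bystander: hand brush lying on the bench.
- stone: Bystander: grey stone, 45 x 38 x 30 mm, origin under its centre.

How it is judged:
By the outcome, as a careful person would: the job done as asked, in the order asked, and still so for the second after the job is handed in, with the robot touching nothing.
Of cap1, cap2, cap3 only 1 to 3 are there at a start; the rules pass over those that are not, and their reading is None.
At some moment in a run one of follower_a, follower_b, follower_c, follower_d may be knocked a few centimetres aside while the robot is not near it.
It also fails if it takes over 210 s, if anything falls off the work surface, if the arm or the gripper's body presses on something with over 40 N, if the wrist force passes 120 N, or if a joint passes its speed limit or range.

ROBOT

A 6-joint arm with a two-finger parallel gripper is mounted at the origin on the work surface. World frame = base frame: x ahead of the robot, y to its left, z up, the work surface at z = 0. Lengths are in mm, angles in rad, forces in N, time in s.
With the tool pointing down it reaches from about 350 to 875 mm from the base axis. Payload 4.2 kg.
Tool frame: the origin (TCP) lies between the finger pads; the fingertips stand 14 mm ahead of it and the grasp point (between the pads) lies 5 mm behind it; z points along the fingers, y is the line along which they close (so a half turn about z gives the same grasp; the last joint's range is limited). The gripper opens to 85 mm and grips with 20 to 120 N. Pads are 22 mm wide; open, the fingers measure 114 mm over their backs; the gripper's body (76 mm by 85 mm) begins 54 mm behind the grasp point. The pads swing forward as they close: fully open they stand 13 mm farther back than shut.
Start: joints at [1.58, 0.385, 0.008, 0, -1.194, -0.259], TCP at [154.475, 605.588, 245.312] pointing down, gripper open.
Joint ranges: [-3.14, 3.14], [-1.21, 2.06], [-1.07, 1.41], [-3.16, 2.05], [-2.99, -0.16], [-3.1, 3.1]. Speed limits (rad/s): [2.79, 2.79, 3.14, 3.14, 3.14, 3.14].

INTERFACE

Orientations are given as a unit quaternion [x, y, z, w].
In Python, from bench import * gives the robot as it stands.
- The arm moves only by the tool carry_out, never from a script. Its argument "motion" is a list of rows, each a list of 7 numbers: the turn, a rotation vector about the tool's x, y, z in rad, then the shift along the tool's x, y, z in mm, then the opening, from -1 (shut) to 1 (fully open), so that 0 is half open. A call has 1 to 5 rows; each row is the pose to reach, as a shift and turn from the pose commanded when the call began, along the tool's axes at that moment; what a row does not reach only later rows make up. A row lasts 1/8 s, in which the tool goes at most 62.5 mm and 10.7 degrees, less where a joint would pass 70% of its speed; a pose out of reach is approached as far as the arm can. A call with a gripper value outside its range is refused whole. The fingers move at their own pace and stop on an object; the grip force is fixed at half the most. Time passes only in rows, so rows that repeat a pose let the fingers close. It gives the time, the measured TCP pose, the force, the opening and the grip force at its end, in the units of the state.
- read_state(): the state, without advancing time (a new reading comes with each control period).
- get_image(name): name is "side" or "top"; returns a dict with "color" (420x560x3 uint8, blue, green, red), "mtx" (3x3 intrinsics, pixels), "k1" (the pictures are not rectified: a ray, as slopes to the right and down, at radius r is drawn at 1 + k1 r^2 times it, then the intrinsics apply), "position" and "orientation" of the camera in the world. Camera axes: x right, y down, z forward; pixel columns grow to the right and rows downward; lengths in mm; the calibration is good to about 2 mm. A picture is of the moment at which its call begins. There is no depth.
- job_done(): hands the job in; it is judged then, once.
The state is a dict: "clock": time; "joints": joint angles; "joint_vel": joint speeds; "joint_efforts": joint torques, N m; "position": TCP position; "ee_rot": TCP orientation; "contact_force": force on the tool from outside, world axes, zero at the start; "wrist_torque": the same for the moment, N m; "gripper_width": finger opening in mm; "grasp_force": force on a finger pad.
Only numpy, scipy, OpenCV 4.12 (cv2) and the standard library are available. Lean on these libraries where they do the work, as an engineer would, in place of code of your own. Each camera call takes 0.05 s, during which the arm holds its last target. There are 200 camera calls.

## Working session

There is one attempt and no reset: what is moved stays moved. The work goes in short steps, Python scripts to look and compute and a tool call to move; the robot and the scene stay as the last step left them, time stands still between calls to the robot, and variables do not carry over. Pictures are saved under pics/ and viewed, at most 14 in all, crops included, and the job is handed in when it is done.

Besides the shell and the picture viewer there is one more tool, called after "Emit:" as name(argument=value, ...), one argument or row to a line, values as JSON. carry_out: Moves the arm, as the interface text tells. Its arguments: {"type":"object","properties":{"motion":{"type":"array"}},"required":["motion"]}

```bash
mkdir -p pics; ls
python3 - <<'E'
from bench import *
import cv2
for n in("top","side"):
    g=get_image(n); cv2.imwrite(f"pics/{n}0.png",g["color"]); print(n,g["mtx"],g["k1"],g["position"],g["orientation"])
print(read_state())
E
```

```text
pics
top [[418.23532416   0.         282.17220269]
 [  0.         418.23532416 200.97019956]
 [  0.           0.           1.        ]] 0.027006335443818 [ 536.64127909   -2.0169178  1145.55896639] [ 0.70881067 -0.70458049  0.02935996 -0.01708088]
side [[490.56841746   0.         277.4169399 ]
 [  0.         490.56841746 216.85005278]
 [  0.           0.           1.        ]] -0.16185193456184274 [ 241.48479679 -964.37677355  812.89954376] [ 0.86954824 -0.18186724  0.08561535 -0.45108777]
{'clock': 0.1, 'joints': array([ 1.57959590e+00,  3.85469695e-01,  6.75255883e-03, -4.15317658e-04,
       -1.19402861e+00, -2.58629937e-01]), 'joint_vel': array([-0.00034841, -0.00189863,  0.00350259,  0.00311084,  0.00149435,
       -0.0007998 ]), 'joint_efforts': array([-2.80811464e-04, -3.93318594e+01,  1.88928992e+01,  4.19794723e+00,
       -2.58653003e-03, -1.58785880e-06]), 'position': array([154.37172255, 605.1146068 , 244.33601065]), 'ee_rot': array([ 9.92198203e-01, -1.24666509e-01, -6.13508357e-05,  9.91741260e-04]), 'contact_force': array([-0.59787308, -0.01323387, -0.07530318]), 'wrist_torque': array([ 0.01478803, -0.00030465, -0.02287086]), 'grasp_force': 0.0, 'gripper_width': 85.37245505860939}
```

View pics/top0.png

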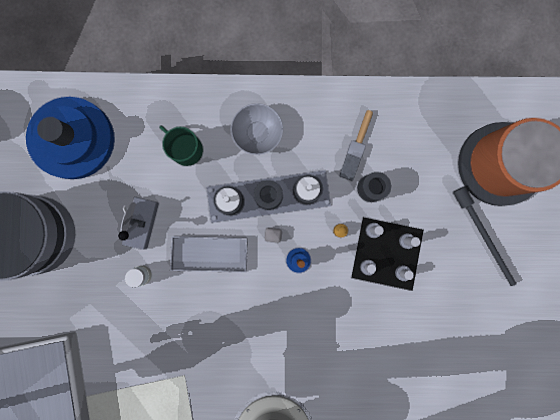

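View pics/side0.png

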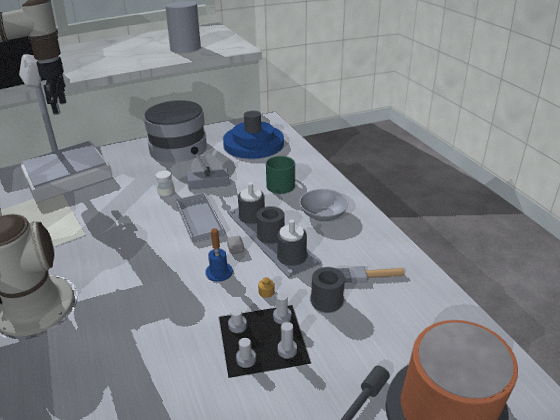

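Top view: caps on left (228,201) and right (308,188) moulds, middle (267,195) open, spare (373,186), tray (210,253), rod/stand (299,260), lever knob (124,236), four followers on the black pad around (390,255). The side view agrees.

```bash
cat > h.py <<'E'
import numpy as np, cv2
from scipy.spatial.transform import Rotation as R
from bench import *
def slope(g,uv):
    p=(np.array(uv,float)-g["mtx"][:2,2])/g["mtx"][0,0]; s=p.copy()
    for _ in range(20): s=p/(1+g["k1"]*(s@s))
    return s
def ray(g,uv):
    return np.array(g["position"]),R.from_quat(g["orientation"]).apply(np.r_[slope(g,uv),1])
def onz(g,uv,z):
    o,d=ray(g,uv); return o+d*(z-o[2])/d[2]
def proj(g,P):
    c=R.from_quat(g["orientation"]).inv().apply(np.array(P,float)-g["position"]); s=c[:2]/c[2]
    return s*(1+g["k1"]*(s@s))*g["mtx"][0,0]+g["mtx"][:2,2]
def tri(g1,u1,g2,u2):
    o1,d1=ray(g1,u1);o2,d2=ray(g2,u2)
    t=np.linalg.lstsq(np.c_[d1,-d2],o2-o1,rcond=None)[0]
    a,b=o1+t[0]*d1,o2+t[1]*d2
    return (a+b)/2,np.linalg.norm(a-b)
E
python3 - <<'E'
import cv2
t=cv2.imread("pics/top0.png");s=cv2.imread("pics/side0.png")
cv2.imwrite("pics/tA.png",cv2.resize(t[165:295,100:260],None,fx=4.5,fy=4.5,interpolation=cv2.INTER_CUBIC))
cv2.imwrite("pics/tB.png",cv2.resize(t[165:295,260:430],None,fx=4.5,fy=4.5,interpolation=cv2.INTER_CUBIC))
cv2.imwrite("pics/sA.png",cv2.resize(s[135:380,140:350],None,fx=2.4,fy=2.4,interpolation=cv2.INTER_CUBIC))
E
```

```text
(no output)
```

View pics/tA.png

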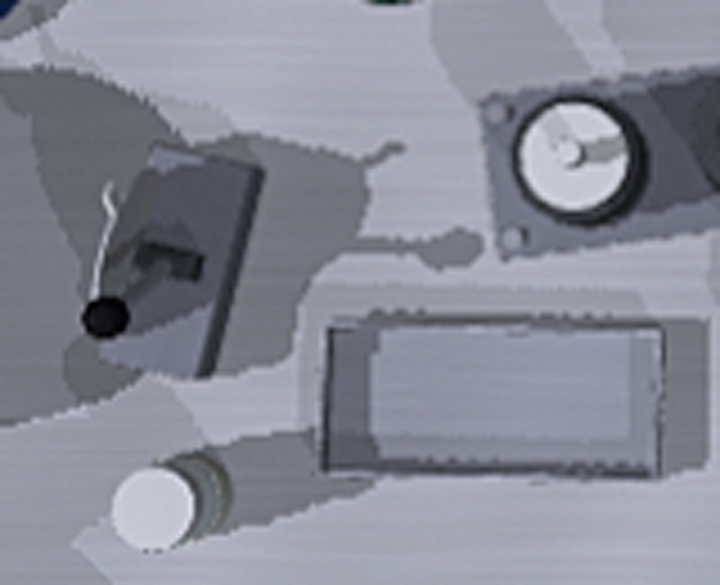

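View pics/tB.png

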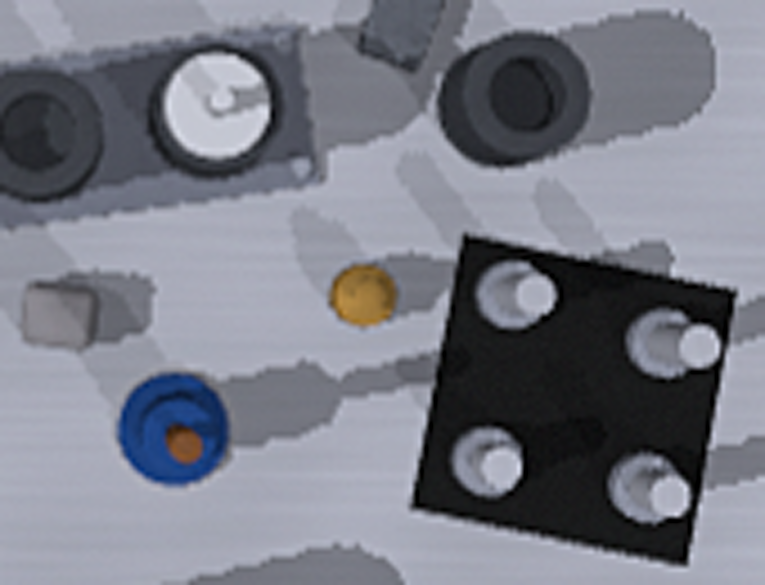

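View pics/sA.png

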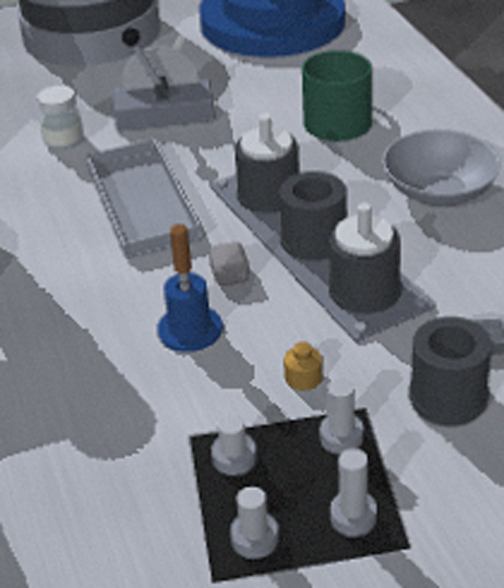

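Crops: cap stems at (227,199) and (309,187) in top; follower tops at top-image (379,230), (415,241), (371,268), (408,274); rod handle end (301,263); knob (123,235). I'll triangulate these points.

Run:
```python
from h import *
t=get_image("top");s=get_image("side")
A=lambda x,y:(100+(x+.5)/4.5-.5,165+(y+.5)/4.5-.5)
B=lambda x,y:(260+(x+.5)/4.5-.5,165+(y+.5)/4.5-.5)
S=lambda x,y:(140+(x+.5)/2.4-.5,135+(y+.5)/2.4-.5)
pairs=dict(cap1stem=(A(570,152),S(265,119)),cap3stem=(B(222,101),S(364,209)),rodtop=(B(185,443),S(180,230)),knob=(A(106,316),S(131,37)),
f1=(B(537,295),S(342,391)),f2=(B(700,345),S(352,455)),f3=(B(500,466),S(231,425)),f4=(B(669,495),S(252,495)),spare=(B(522,93),S(451,340)),m2=(B(38,133),S(313,186)))
for k,(a,b) in pairs.items():
    P,e=tri(t,a,s,b); print(k,P.round(1),round(e,1))
for z in (75,81):
  print(z,"m2",onz(t,B(35,133),z).round(1),"spare",onz(t,B(528,95),z).round(1))
  print("cap discs",onz(t,A(573,155),z+8).round(1),onz(t,B(217,106),z+8).round(1), "stems",onz(t,A(570,152),z+40).round(1),onz(t,B(222,101),z+40).round(1))
print("tray",[onz(t,A(*c),22).round(1) for c in((328,325),(662,325),(660,475),(322,470))])
print("stand",onz(t,B(174,428),60).round(1))
print("plate",[onz(t,c,6).round(1) for c in(A(482,100),A(500,260),B(302,28),B(322,180))])
# blob centroids of bright tops
g=cv2.cvtColor(t["color"],6)
for k in("cap1stem","cap3stem","f1","f2","f3","f4"):
    u,v=np.round(pairs[k][0]).astype(int); w=g[v-6:v+7,u-6:u+7]; m=(w>205 if k[0]=='f' else w<0).astype(np.uint8)
    if k[0]=='f':
        n,l,st,c=cv2.connectedComponentsWithStats(m); i=1+np.argmax(st[1:,4]); q=c[i]+[u-6,v-6]; print(k,st[i,4],q.round(2),np.round(pairs[k][0],2))
for z in(48,58,68,78): print(z,[onz(t,pairs[k][0],z+1)[:2].round(1) for k in("f1","f2","f3","f4")])
print(read_state()["clock"])
```

```text
cap1stem [611.1 117.8 114.1] 2.3
cap3stem [641.  -86.5 113.7] 3.0
rodtop [455.  -65.3 130.4] 2.4
knob [520.8 363.  123.4] 2.6
f1 [ 535.3 -271.2   66.7] 3.2
f2 [ 507.1 -358.5   83.3] 1.7
f3 [ 435.9 -253.1   48. ] 2.2
f4 [ 421.6 -346.9   61. ] 3.0
spare [ 650.2 -261.2   76.8] 2.4
m2 [625.8  15.1  82.1] 4.2
75 m2 [624.4  17.6  75. ] spare [ 648.1 -264.6   75. ]
cap discs [610.6 120.   83. ] [639.8 -85.7  83. ] stems [610. 118. 115.] [639.5 -85.9 115. ]
81 m2 [623.9  17.5  81. ] spare [ 647.5 -263.1   81. ]
cap discs [610.1 119.3  89. ] [639.2 -85.2  89. ] stems [609.5 117.3 121. ] [638.9 -85.4 121. ]
tray [array([513.1, 269.9,  22. ]), array([513.9,  72.9,  22. ]), array([425.7,  73.1,  22. ]), array([428.2, 271.3,  22. ])]
stand [456.6 -63.   60. ]
plate [array([648.9, 184.3,   6. ]), array([552.2, 171.8,   6. ]), array([ 695.5, -143.6,    6. ]), array([ 602.6, -155.6,    6. ])]Traceback (most recent call last):
  File "<stdin>", line 21, in <module>
    return _wrapfunc(a, 'argmax', axis=axis, out=out, **kwds)
    return bound(*args, **kwds)
ValueError: attempt to get argmax of an empty sequence
```

```bash
cat >> h.py <<'E'
def blob(g,uv,r,lo,hi=256,near=True):
    """centroid of the grey-level blob lo<=v<hi holding/nearest uv, in a window of half-size r"""
    u,v=np.round(uv).astype(int); w=cv2.cvtColor(g["color"],cv2.COLOR_BGR2GRAY)[v-r:v+r+1,u-r:u+r+1]
    w=cv2.resize(w,None,fx=4,fy=4,interpolation=cv2.INTER_CUBIC)
    n,l,st,c=cv2.connectedComponentsWithStats(((w>=lo)&(w<hi)).astype(np.uint8))
    i=1+np.argmax(st[1:,4]); cn,_=cv2.findContours((l==i).astype(np.uint8),0,1)
    (cx,cy),rad=cv2.minEnclosingCircle(max(cn,key=len)); f=lambda q:(np.array(q)+.5)/4-.5+[u-r,v-r]
    return f(c[i]).round(2),f((cx,cy)).round(2),st[i,4]/16,rad/4
E
python3 - <<'E'
from h import *
t=get_image("top")
g=cv2.cvtColor(t["color"],6)
for n,uv in dict(f1=(379,230),f2=(415,241),f3=(371,268),f4=(408.5,275)).items():
    u,v=map(int,uv); print(n,g[v,u-8:u+9])
    th=(g[v,u]*.85); print(blob(t,uv,7,th))
for n,uv in dict(c1=(227,199),c3=(308,188)).items():
    b=blob(t,uv,20,165); print(n,b,onz(t,b[1],83).round(1),onz(t,b[0],83).round(1))
for n,uv in dict(m2=(267,195),spare=(375,186)).items():
    u,v=map(int,uv); print(n,g[v,u-22:u+23],g[v-22:v+23,u])
E
```

```text
f1 [131 128 129 149 182 176 174 173 172 172 178 180 113   1  14  16  18]
(array([378.36, 230.31]), array([378.33, 230.57]), np.float64(61.0), 4.787656307220459)
f2 [130 128 125 119 177 177 179 178 174 175 174 178 197  52  54 146 146]
(array([414.92, 241.57]), array([414.88, 241.61]), np.float64(62.5625), 4.600764751434326)
f3 [144 127 131 136 179 185 181 181 180 180 180 188 199  19   7  15  19]
(array([370.94, 268.62]), array([371.12, 268.88]), np.float64(62.6875), 4.854146957397461)
f4 [128 132 132 131 158 184 181 177 178 178 175 179 192 100  10  84 174]
(array([408.33, 275.  ]), array([408.  , 275.36]), np.float64(62.0), 5.097012996673584)
c1 (array([226.27, 199.57]), array([227.1 , 199.28]), np.float64(357.0625), 11.686417579650879) [610.  119.6  83. ] [609.2 121.7  83. ]
c3 (array([307.06, 188.19]), array([307.83, 187.99]), np.float64(358.5), 11.595860481262207) [640.3 -85.7  83. ] [639.7 -83.7  83. ]
m2 [83 84 84 83 84 83 75 69 71 69 65 64 63 65 56 31 43 45 45 43 39 40 41 39
 38 48 62 60 60 60 59 63 67 66 66 66 62 59 77 83 84 83 83 82 83] [157 154 158 158 130 102  99  77  62  65  66  70  52  41  45  47  46  47
  46  45  44  39  41  40  41  42  39  42  39  41  56  67  64  66  70  50
  36  96 118 108 104 110 140 153 151]
spare [ 99  99 120 156  77  39  46  47  45  50  70  67  66  64  64  55  34  41
  39  38  38  39  41  38  38  41  40  43  36  20  49  47  49  68  65  63
  61  62  97 123 119 118 117 117 118] [174 175 173 173 175 174 179 148  84  57  64  64  67  48  17  31  41  39
  39  38  38  40  41  40  39  40  39  41  39  38  54  65  64  66  66  57
  40  65 146 178 171 170 170 167 163]
```

Emit:
carry_out(
  motion=[
    [0,0,-0.125,50,31,0,1],
    [0,0,-0.25,100,63,0,1],
    [0,0,-0.25,150,95,0,1],
    [0,0,-0.25,200,127,0,1],
    [0,0,-0.25,247,157,0,1],
  ],
)

```text
clock: 0.88
position: [356.0, 390.8, 245.5]
ee_rot: [1.0, 0.0, 0.0, -0.0]
contact_force: [0.6, -0.4, -0.8]
gripper_width: 85.1
grasp_force: 0.0
```

Emit:
carry_out(
  motion=[
    [0,0,0,40,40,0,1],
    [0,0,0,80,80,0,1],
    [0,0,0,120,120,0,1],
    [0,0,0,150,150,0,1],
  ],
)

```text
clock: 1.38
position: [506.3, 240.6, 245.3]
ee_rot: [1.0, -0.001, 0.0, 0.0]
contact_force: [0.4, 0.8, -0.1]
gripper_width: 85.3
grasp_force: 0.0
```

Emit:
carry_out(
  motion=[
    [0,0,0,35,41,10,1],
    [0,0,0,70,82,20,1],
    [0,0,0,105,123,30,1],
    [0,0,0,105,123,30,1],
  ],
)

```text
clock: 1.88
position: [611.1, 116.3, 213.3]
ee_rot: [1.0, -0.002, -0.001, 0.001]
contact_force: [-0.5, 0.5, -0.2]
gripper_width: 85.5
grasp_force: 0.0
```

Emit:
carry_out(
  motion=[
    [0,0,0,0,0,50,1],
    [0,0,0,0,0,90,1],
    [0,0,0,0,0,114,1],
    [0,0,0,0,0,114,1],
  ],
)

```text
clock: 2.38
position: [608.5, 119.6, 99.4]
ee_rot: [1.0, 0.0, -0.002, 0.001]
contact_force: [-0.7, 0.2, 0.2]
gripper_width: 85.6
grasp_force: 0.0
```

Emit:
carry_out(
  motion=[
    [0,0,0,0,0,0,-0.7],
    [0,0,0,0,0,0,-1],
    [0,0,0,0,0,0,-1],
    [0,0,0,0,0,0,-1],
    [0,0,0,0,0,0,-1],
  ],
)

```text
clock: 3.0
position: [610.4, 119.5, 102.1]
ee_rot: [1.0, 0.0, 0.001, -0.0]
contact_force: [-0.6, 0.3, 3.9]
gripper_width: 12.1
grasp_force: 58.5
```

Run:
```python
from h import *
t=get_image("top");s=get_image("side");print(read_state()["position"].round(1),read_state()["gripper_width"])
a=cv2.resize(t["color"][170:290,160:320],(560,420));b=s["color"][120:330,150:350]
b=cv2.resize(b,None,fx=2,fy=2)
cv2.imwrite("pics/g1.png",np.hstack([a[:420,:390],b[:420]]))
```

```text
[610.4 119.5 102.1] 11.912433430756185
```

View pics/g1.png

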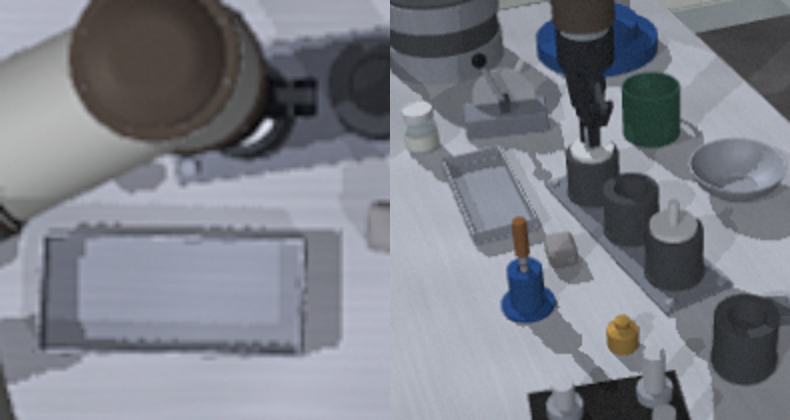

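Emit:
carry_out(
  motion=[
    [0,0,0,0,0,-30,-1],
    [0,0,0,0,0,-60,-1],
    [0,0,0,-45,-32,-60,-1],
    [0,0,0,-90,-64,-60,-1],
    [0,0,0,-140,-98,-60,-1],
  ],
)

```text
clock: 3.72
position: [468.7, 217.9, 160.8]
ee_rot: [1.0, -0.001, -0.0, 0.0]
contact_force: [-1.0, 1.7, -0.1]
gripper_width: 12.0
grasp_force: 58.5
```

Emit:
carry_out(
  motion=[
    [0,0,0,0,0,50,-1],
    [0,0,0,0,0,100,-1],
    [0,0,0,0,0,123,-1],
    [0,0,0,0,0,131,-1],
    [0,0,0,0,0,131,-1],
  ],
)

```text
clock: 4.35
position: [470.1, 217.5, 30.7]
ee_rot: [1.0, 0.0, 0.0, -0.0]
contact_force: [0.4, 0.1, -0.6]
gripper_width: 12.1
grasp_force: 58.5
```

Emit:
carry_out(
  motion=[
    [0,0,0,0,0,0,-0.3],
    [0,0,0,0,0,0,-0.3],
    [0,0,0,0,0,-30,-0.3],
    [0,0,0,0,0,-90,-0.3],
    [0,0,0,0,0,-150,1],
  ],
)

```text
clock: 4.97
position: [469.9, 217.2, 182.0]
ee_rot: [1.0, 0.0, -0.0, 0.0]
contact_force: [0.1, 0.5, 0.7]
gripper_width: 47.0
grasp_force: 0.0
```

Emit:
carry_out(
  motion=[
    [0,0,0,28,50,0,1],
    [0,0,0,56,100,0,1],
    [0,0,0,84,150,0,1],
    [0,0,0,112,200,0,1],
    [0,0,0,140,250,0,1],
  ],
)

```text
clock: 5.6
position: [610.9, -34.3, 180.6]
ee_rot: [1.0, 0.0, 0.0, -0.0]
contact_force: [-0.0, 0.3, 0.4]
gripper_width: 85.4
grasp_force: 0.0
```

Emit:
carry_out(
  motion=[
    [0,0,0,30,53,0,1],
    [0,0,0,30,53,0,1],
    [0,0,0,30,53,40,1],
    [0,0,0,30,53,79,1],
    [0,0,0,30,53,79,1],
  ],
)

```text
clock: 6.22
position: [637.4, -85.1, 98.2]
ee_rot: [1.0, 0.0, -0.004, 0.0]
contact_force: [0.7, 0.1, -0.3]
gripper_width: 85.3
grasp_force: 0.0
```

Emit:
carry_out(
  motion=[
    [0,0,0,0,0,0,-0.7],
    [0,0,0,0,0,0,-1],
    [0,0,0,0,0,0,-1],
    [0,0,0,0,0,0,-1],
    [0,0,0,0,0,0,-1],
  ],
)

```text
clock: 6.85
position: [640.5, -85.6, 102.3]
ee_rot: [1.0, 0.0, 0.001, 0.0]
contact_force: [-1.8, -0.2, 4.3]
gripper_width: 12.1
grasp_force: 58.5
```

Run:
```python
from h import *
t=get_image("top")
uv=proj(t,(470,217.3,11)); b=blob(t,uv,18,185); print(uv,b,onz(t,b[1],11).round(1),onz(t,b[0],11).round(1))
s=get_image("side");print(read_state()["gripper_width"],read_state()["grasp_force"])
a=cv2.resize(t["color"][170:290,160:320],(560,420));b=s["color"][120:330,150:350]
b=cv2.resize(b,None,fx=2,fy=2)
cv2.imwrite("pics/g2.png",np.hstack([a[:420,:390],b[:420]]))
```

```text
[192.87301399 252.96180486] (array([191.9 , 253.47]), array([192.79, 253.01]), np.float64(299.3125), 11.102678298950195) [469.9 217.5  11. ] [468.6 219.9  11. ]
12.00082333243206 58.58207702636719
```

View pics/g2.png

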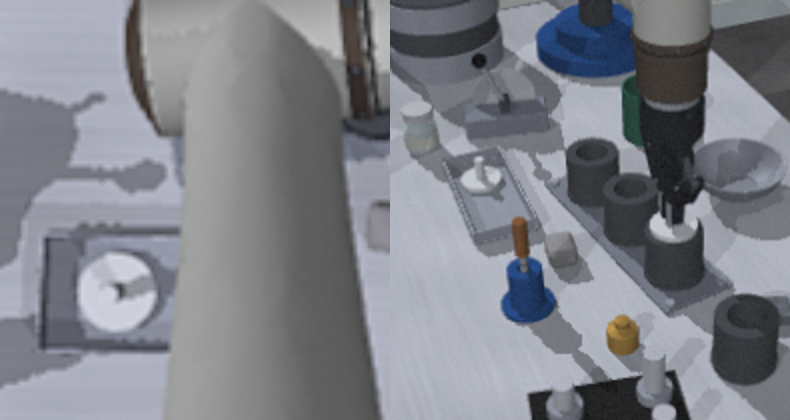

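Emit:
carry_out(
  motion=[
    [0,0,0,0,0,-30,-1],
    [0,0,0,0,0,-60,-1],
    [0,0,0,-34,-43,-60,-1],
    [0,0,0,-68,-86,-60,-1],
    [0,0,0,-102,-129,-60,-1],
  ],
)

```text
clock: 7.58
position: [536.7, 44.3, 160.7]
ee_rot: [1.0, -0.0, -0.0, -0.0]
contact_force: [0.0, 1.0, 0.0]
gripper_width: 12.1
grasp_force: 58.6
```

Emit:
carry_out(
  motion=[
    [0,0,0,-34,-42,0,-1],
    [0,0,0,-68,-84,0,-1],
    [0,0,0,-68,-84,50,-1],
    [0,0,0,-68,-84,100,-1],
    [0,0,0,-68,-84,123,-1],
  ],
)

```text
clock: 8.2
position: [468.1, 126.6, 35.6]
ee_rot: [1.0, 0.0, -0.002, 0.001]
contact_force: [1.5, 1.2, -0.8]
gripper_width: 12.2
grasp_force: 58.7
```

Emit:
carry_out(
  motion=[
    [0,0,0,0,0,8,-1],
    [0,0,0,0,0,8,-1],
    [0,0,0,0,0,8,-0.3],
    [0,0,0,0,0,8,-0.3],
  ],
)

```text
clock: 8.7
position: [470.4, 127.6, 30.7]
ee_rot: [1.0, 0.0, 0.0, -0.0]
contact_force: [-0.2, -0.1, -1.0]
gripper_width: 30.1
grasp_force: 0.0
```

Emit:
carry_out(
  motion=[
    [0,0,0,0,0,-30,-0.3],
    [0,0,0,0,0,-90,-0.3],
    [0,0,0,-40,-40,-150,-0.3],
    [0,0,0,-80,-80,-180,-0.3],
    [0,0,0,-80,-120,-180,-0.3],
  ],
)

```text
clock: 9.32
position: [389.1, 248.2, 213.4]
ee_rot: [1.0, -0.0, 0.002, -0.002]
contact_force: [1.6, 1.1, 0.1]
gripper_width: 29.9
grasp_force: 0.0
```

Run:
```python
from h import *
t=get_image("top");s=get_image("side");print(read_state()["position"])
a=cv2.resize(t["color"][165:295,100:320],(780,461),interpolation=cv2.INTER_CUBIC)
cv2.imwrite("pics/g3.png",a)
cv2.imwrite("pics/g3f.png",t["color"])
```

```text
[390.09156327 251.75659701 212.84815518]
```

View pics/g3.png

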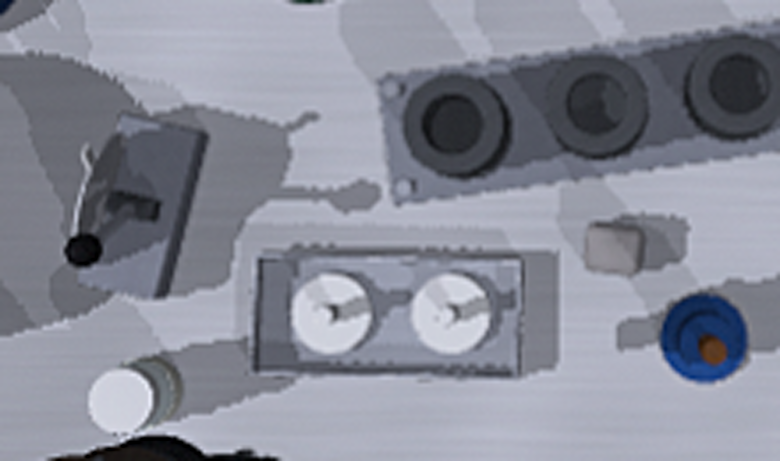

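Both caps lie in the tray (crop (330,312) and (450,312)); the three bores are open. Measuring bore mouths, stand and rod.

```bash
cat >> h.py <<'E'
def circ(g,C,r,band=5,sign=0):
    """centre of a horizontal circle near C (world), radius r mm: strongest radial edge, robust ellipse-free fit on the plane z=C[2]"""
    G=cv2.GaussianBlur(cv2.cvtColor(g["color"],cv2.COLOR_BGR2GRAY),(0,0),.7).astype(np.float32); C=np.array(C,float)
    for _ in range(4):
        pts=[]
        for a in np.arange(0,2*np.pi,np.pi/36):
            rr=np.arange(r-band,r+band+.1,.5); uv=np.array([proj(g,C+[q*np.cos(a),q*np.sin(a),0]) for q in rr],np.float32)
            d=np.gradient(cv2.remap(G,uv[:,:1],uv[:,1:],cv2.INTER_CUBIC).ravel()); d=d*sign if sign else abs(d)
            i=np.argmax(d); 
            if 0<i<len(rr)-1 and d[i]>.8: pts.append(C[:2]+rr[i]*np.array([np.cos(a),np.sin(a)]))
        p=np.array(pts); w=np.ones(len(p))
        for _ in range(8):
            s=np.linalg.lstsq(np.c_[2*p,np.ones(len(p))]*w[:,None],(p**2).sum(1)*w,rcond=None)[0]
            R0=np.sqrt(s[2]+s[0]**2+s[1]**2); e=np.hypot(*(p-s[:2]).T)-R0; w=1/(1+(e/.8)**2)
        C[:2]=s[:2]
    return C[:2].round(1),round(R0,1),len(p),round(float(np.median(abs(e))),2)
E
python3 - <<'E'
from h import *
t=get_image("top")
for n,c in dict(L=(610,119.5),M=(624.4,17),R=(640,-85.7),spare=(648,-264)).items():
    print(n,"bore",circ(t,(*c,75),22,4,1),"rim",circ(t,(*c,75),37,4))
print("stand",circ(t,(456.6,-63,60),22,4))
for n,c in dict(f1=((378.36,230.4),69),f2=((414.9,241.6),79),f3=((371,268.7),49),f4=((408.2,275.1),59)).items():
    P=onz(t,c[0],c[1]); print(n,P.round(1),circ(t,P,12,4,-1))
hsv=cv2.cvtColor(t["color"],40); m=cv2.inRange(hsv,(5,100,60),(20,255,255)); m[:, :285]=0;m[:,315:]=0;m[:250]=0;m[275:]=0
M=cv2.moments(m,True); c=(M["m10"]/M["m00"],M["m01"]/M["m00"]); print("rodtop",c,M["m00"],onz(t,c,131).round(1))
E
```

```text
L bore (array([609.8, 120.6]), np.float64(22.0), 72, 0.49) rim (array([609.1, 117.3]), np.float64(38.9), 63, 0.46)
M bore (array([625.5,  16.4]), np.float64(22.7), 64, 0.29) rim (array([623.6,  16.6]), np.float64(39.0), 57, 0.55)
R bore (array([640.2, -87.1]), np.float64(22.4), 72, 0.4) rim (array([638.8, -85.1]), np.float64(39.5), 55, 0.41)
spare bore (array([ 648.8, -263.8]), np.float64(22.1), 72, 0.47) rim (array([ 648.3, -264.1]), np.float64(36.6), 66, 0.77)
stand (array([454.7, -64.5]), np.float64(22.6), 26, 0.61)
f1 [ 533.2 -268.6   69. ] (array([ 533.8, -269.3]), np.float64(11.5), 68, 0.48)
f2 [ 505.4 -359.    79. ] (array([ 505.7, -359.8]), np.float64(11.5), 72, 0.5)
f3 [ 433.6 -253.3   49. ] (array([ 434.1, -254. ]), np.float64(11.5), 67, 0.5)
f4 [ 418.7 -346.8   59. ] (array([ 419.9, -347.9]), np.float64(11.6), 71, 0.42)
rodtop (300.6857142857143, 263.48571428571427) 35.0 [452.9 -64.9 131. ]
```

Emit:
carry_out(
  motion=[
    [0,0,0,11,52,0,0.3],
    [0,0,0,22,104,0,0.3],
    [0,0,0,33,156,0,0.3],
    [0,0,0,44,208,0,0.3],
    [0,0,0,54,260,0,0.3],
  ],
)

```text
clock: 10.1
position: [443.6, -15.3, 209.9]
ee_rot: [1.0, -0.001, -0.0, 0.0]
contact_force: [1.6, -0.4, -0.1]
gripper_width: 55.7
grasp_force: 0.0
```

Emit:
carry_out(
  motion=[
    [0,0,0,10,52,0,0.3],
    [0,0,0,10,52,0,0.3],
    [0,0,0,10,52,0,0.3],
  ],
)

```text
clock: 10.48
position: [453.4, -65.3, 209.8]
ee_rot: [1.0, -0.001, -0.001, 0.0]
contact_force: [0.2, 0.3, -0.6]
gripper_width: 55.7
grasp_force: 0.0
```

Emit:
carry_out(
  motion=[
    [0,0,0,0,0,50,0.3],
    [0,0,0,0,0,95,0.3],
    [0,0,0,0,0,109,0.3],
    [0,0,0,0,0,109,0.3],
    [0,0,0,0,0,109,0.3],
  ],
)

```text
clock: 11.1
position: [454.7, -63.8, 102.1]
ee_rot: [1.0, 0.001, 0.001, -0.0]
contact_force: [0.3, 0.7, 0.6]
gripper_width: 55.6
grasp_force: 0.0
```

Emit:
carry_out(
  motion=[
    [0,0,0,0,0,0,-0.5],
    [0,0,0,0,0,0,-0.7],
    [0,0,0,0,0,0,-1],
    [0,0,0,0,0,0,-1],
    [0,0,0,0,0,0,-1],
  ],
)

```text
clock: 11.72
position: [454.7, -64.6, 102.1]
ee_rot: [1.0, 0.0, 0.001, 0.0]
contact_force: [-0.9, -0.2, 5.4]
gripper_width: 16.7
grasp_force: 58.5
```

Emit:
carry_out(
  motion=[
    [0,0,0,0,0,-30,-1],
    [0,0,0,0,0,-70,-1],
    [0,0,0,0,0,-100,-1],
    [0,0,0,0,0,-100,-1],
  ],
)

```text
clock: 12.22
position: [455.2, -64.4, 203.2]
ee_rot: [1.0, 0.0, 0.003, -0.001]
contact_force: [0.1, 0.2, -3.0]
gripper_width: 16.7
grasp_force: 58.4
```

Emit:
carry_out(
  motion=[
    [0,0,0,30,-37,0,-1],
    [0,0,0,65,-77,0,-1],
    [0,0,0,100,-119,0,-1],
    [0,0,0,135,-160,0,-1],
    [0,0,0,156,-185,0,-1],
  ],
)

```text
clock: 12.85
position: [610.4, 122.2, 198.5]
ee_rot: [1.0, 0.0, -0.002, 0.0]
contact_force: [-0.8, -0.9, -0.9]
gripper_width: 16.4
grasp_force: 58.7
```

Emit:
carry_out(
  motion=[
    [0,0,0,0,0,0,-1],
    [0,0,0,0,0,10,-1],
    [0,0,0,0,0,20,-1],
    [0,0,0,0,0,20,-1],
    [0,0,0,0,0,20,-1],
  ],
)

```text
clock: 13.48
position: [610.0, 120.0, 181.6]
ee_rot: [1.0, -0.0, 0.0, -0.0]
contact_force: [0.7, -0.2, -0.9]
gripper_width: 16.4
grasp_force: 58.7
```

Run:
```python
from h import *
s=get_image("side");st=read_state();print(st["position"],st["contact_force"],st["gripper_width"])
# rod: expected and seen
for z in(86,110,136): print(z,proj(s,(609.9,120.5,z)).round(1))
cv2.imwrite("pics/g4.png",cv2.resize(s["color"][120:290,180:340],None,fx=3.4,fy=3.4,interpolation=cv2.INTER_CUBIC))
```

```text
[610.17192631 120.20588203 181.79468569] [ 0.71508297 -0.5395116  -1.19237064] 16.54368215119094
86 [249.4 192.7]
110 [249.  185.2]
136 [248.6 177.1]
```

View pics/g4.png

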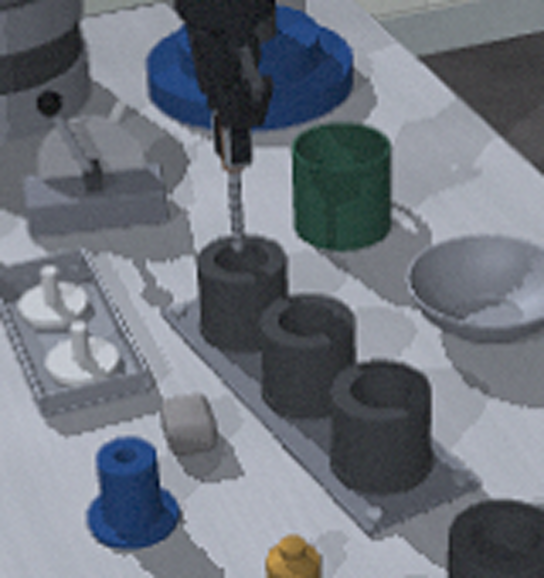

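Rod hangs upright over the left bore (tip at crop (238,245), as predicted). Probing.

Emit:
carry_out(
  motion=[
    [0,0,0,0,0,28,-1],
    [0,0,0,0,0,28,-1],
    [0,0,0,0,0,31,-1],
    [0,0,0,0,0,33,-1],
    [0,0,0,0,0,33,-1],
  ],
)

```text
clock: 14.15
position: [610.3, 120.6, 148.8]
ee_rot: [1.0, 0.0, 0.0, -0.0]
contact_force: [0.0, -0.1, 0.9]
gripper_width: 16.5
grasp_force: 58.7
```

Emit:
carry_out(
  motion=[
    [0,0,0,0,0,4,-1],
    [0,0,0,0,0,7,-1],
    [0,0,0,0,0,9,-1],
    [0,0,0,0,0,10,-1],
    [0,0,0,0,0,10,-1],
  ],
)

```text
clock: 14.78
position: [610.1, 120.4, 138.2]
ee_rot: [1.0, 0.0, -0.0, 0.0]
contact_force: [-0.9, -0.2, -1.4]
gripper_width: 16.8
grasp_force: 58.7
```

Emit:
carry_out(
  motion=[
    [0,0,0,0,0,4,-1],
    [0,0,0,0,0,7,-1],
    [0,0,0,0,0,9,-1],
    [0,0,0,0,0,10,-1],
    [0,0,0,0,0,10,-1],
  ],
)

```text
clock: 15.4
position: [610.0, 120.4, 128.2]
ee_rot: [1.0, 0.0, -0.0, 0.0]
contact_force: [-0.0, 0.7, -0.1]
gripper_width: 16.3
grasp_force: 58.7
```

Emit:
carry_out(
  motion=[
    [0,0,0,0,0,3,-1],
    [0,0,0,0,0,6,-1],
    [0,0,0,0,0,8,-1],
    [0,0,0,0,0,10,-1],
    [0,0,0,0,0,10,-1],
  ],
)

```text
clock: 16.02
position: [610.6, 120.5, 121.1]
ee_rot: [1.0, 0.001, 0.001, 0.0]
contact_force: [-2.6, -1.3, 11.3]
gripper_width: 17.0
grasp_force: 59.8
```

Emit:
carry_out(
  motion=[
    [0,0,0,0,0,-40,-1],
    [0,0,0,0,0,-65,-1],
    [0,0,0,5,35,-65,-1],
    [0,0,0,10,75,-65,-1],
    [0,0,0,15,104,-65,-1],
  ],
)

```text
clock: 16.65
position: [624.9, 15.1, 183.2]
ee_rot: [1.0, -0.0, -0.0, -0.0]
contact_force: [-0.2, -0.5, -0.5]
gripper_width: 16.4
grasp_force: 59.0
```

Emit:
carry_out(
  motion=[
    [0,0,0,0,0,0,-1],
    [0,0,0,0,0,20,-1],
    [0,0,0,0,0,30,-1],
    [0,0,0,0,0,35,-1],
    [0,0,0,0,0,35,-1],
  ],
)

```text
clock: 17.27
position: [625.3, 17.0, 151.1]
ee_rot: [1.0, 0.001, 0.001, 0.001]
contact_force: [-4.3, 0.8, 8.8]
gripper_width: 16.4
grasp_force: 59.9
```

Emit:
carry_out(
  motion=[
    [0,0,0,0,0,-35,-1],
    [0,0,0,0,0,-35,-1],
    [0,0,0,5,35,-35,-1],
    [0,0,0,10,75,-35,-1],
    [0,0,0,15,104,-35,-1],
  ],
)

```text
clock: 17.9
position: [639.8, -88.3, 182.2]
ee_rot: [1.0, 0.0, -0.001, -0.0]
contact_force: [0.2, 0.4, -1.2]
gripper_width: 16.7
grasp_force: 58.8
```

Emit:
carry_out(
  motion=[
    [0,0,0,0,0,0,-1],
    [0,0,0,0,0,25,-1],
    [0,0,0,0,0,40,-1],
    [0,0,0,0,0,45,-1],
    [0,0,0,0,0,45,-1],
  ],
)

```text
clock: 18.52
position: [640.2, -86.7, 141.1]
ee_rot: [1.0, 0.001, 0.0, 0.001]
contact_force: [-4.4, 1.8, 10.8]
gripper_width: 16.5
grasp_force: 60.0
```

Emit:
carry_out(
  motion=[
    [0,0,0,0,0,-35,-1],
    [0,0,0,0,0,-65,-1],
    [0,0,0,-60,-8,-65,-1],
    [0,0,0,-120,-15,-65,-1],
    [0,0,0,-170,-21,-65,-1],
  ],
)

```text
clock: 19.15
position: [467.8, -65.9, 203.0]
ee_rot: [1.0, 0.001, -0.0, 0.0]
contact_force: [-0.0, 0.2, 0.0]
gripper_width: 16.5
grasp_force: 58.8
```

Emit:
carry_out(
  motion=[
    [0,0,0,-16,-2,0,-1],
    [0,0,0,-16,-2,0,-1],
    [0,0,0,-16,-2,25,-1],
    [0,0,0,-16,-2,40,-1],
    [0,0,0,-16,-2,40,-1],
  ],
)

```text
clock: 19.77
position: [455.0, -64.5, 162.1]
ee_rot: [1.0, 0.0, -0.001, 0.0]
contact_force: [0.0, 0.5, -0.2]
gripper_width: 16.3
grasp_force: 58.8
```

Emit:
carry_out(
  motion=[
    [0,0,0,0,0,3,-1],
    [0,0,0,0,0,6,-1],
    [0,0,0,0,0,10,-1],
    [0,0,0,0,0,14,-1],
    [0,0,0,0,0,14,-1],
  ],
)

```text
clock: 20.4
position: [453.9, -64.6, 149.0]
ee_rot: [1.0, 0.0, -0.0, 0.0]
contact_force: [0.1, 0.5, -0.9]
gripper_width: 16.6
grasp_force: 58.8
```

Emit:
carry_out(
  motion=[
    [0,0,0,0,0,12,-1],
    [0,0,0,0,0,25,-1],
    [0,0,0,0,0,36,-1],
    [0,0,0,0,0,46,-1],
    [0,0,0,0,0,46,-1],
  ],
)

```text
clock: 21.02
position: [454.1, -64.6, 102.6]
ee_rot: [1.0, 0.0, -0.0, 0.0]
contact_force: [-0.2, -0.3, -0.4]
gripper_width: 16.7
grasp_force: 58.9
```

Emit:
carry_out(
  motion=[
    [0,0,0,0,0,0,-0.4],
    [0,0,0,0,0,0,0],
    [0,0,0,0,0,0,0],
    [0,0,0,0,0,-40,0],
    [0,0,0,0,0,-90,0],
  ],
)

```text
clock: 21.65
position: [453.3, -64.7, 193.6]
ee_rot: [1.0, 0.0, -0.001, 0.0]
contact_force: [0.4, 0.1, -0.3]
gripper_width: 42.6
grasp_force: 0.0
```

Emit:
carry_out(
  motion=[
    [0,0,0,-30,-50,0,0],
    [0,0,0,-40,-110,0,0],
    [0,0,0,-40,-170,0,0],
    [0,0,0,-40,-220,0,0],
    [0,0,0,-40,-260,0,0],
  ],
)

```text
clock: 22.28
position: [413.7, 197.5, 193.7]
ee_rot: [1.0, 0.001, 0.0, -0.0]
contact_force: [0.1, -0.1, -1.3]
gripper_width: 42.8
grasp_force: 0.0
```

Run:
```python
from h import *
t=get_image("top");s=get_image("side");print(read_state()["position"])
for n,c in dict(f1=(533.5,-269,69),f2=(505.5,-359.4,79),f3=(434,-253.7,49),f4=(419.4,-347.4,59)).items(): print(n,circ(t,c,12,6,-1))
b=cv2.resize(s["color"][120:370,150:350],None,fx=2.3,fy=2.3);a=cv2.resize(t["color"][210:300,345:435],None,fx=3.5,fy=3.5)
print(a.shape,b.shape)
cv2.imwrite("pics/g5.png",np.hstack([b,cv2.copyMakeBorder(a,0,b.shape[0]-a.shape[0],0,0,0)]))
```

```text
[414.46306149 198.73784858 193.5694792 ]
f1 (array([ 533.7, -269.3]), np.float64(11.7), 68, 0.46)
f2 (array([ 505.5, -359.8]), np.float64(11.6), 72, 0.46)
f3 (array([ 433.8, -254.3]), np.float64(11.9), 67, 0.63)
f4 (array([ 419.3, -347.9]), np.float64(11.5), 69, 0.52)
(315, 315, 3) (575, 460, 3)
```

View pics/g5.png

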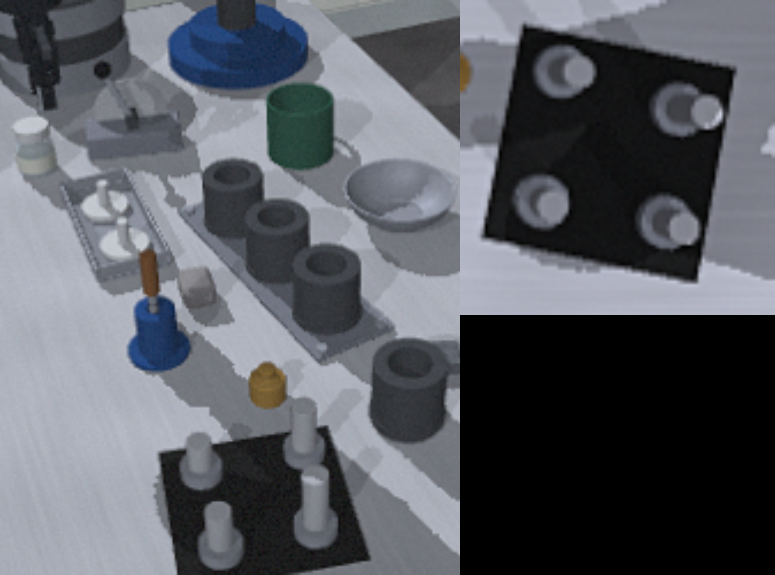

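Emit:
carry_out(
  motion=[
    [0,0,0,0,55,0,0],
    [0,0,0,0,112,0,0],
    [0,0,0,0,170,0,0],
    [0,0,0,0,225,0,0],
    [0,0,0,0,280,0,0],
  ],
)

```text
clock: 23.0
position: [413.5, -86.7, 193.7]
ee_rot: [1.0, 0.0, 0.0, -0.0]
contact_force: [0.8, -0.3, 0.1]
gripper_width: 42.9
grasp_force: 0.0
```

Emit:
carry_out(
  motion=[
    [0,0,0,5,50,0,0.2],
    [0,0,0,10,100,0,0.2],
    [0,0,0,20,149,0,0.2],
    [0,0,0,20,169,0,0.2],
    [0,0,0,20,169,0,0.2],
  ],
)

```text
clock: 23.62
position: [433.4, -255.0, 192.9]
ee_rot: [1.0, -0.002, -0.0, -0.0]
contact_force: [0.0, 0.2, -0.7]
gripper_width: 51.1
grasp_force: 0.0
```

Emit:
carry_out(
  motion=[
    [0,0,0,0,0,60,0.2],
    [0,0,0,0,0,110,0.2],
    [0,0,0,0,0,145,0.2],
    [0,0,0,0,0,155,0.2],
    [0,0,0,0,0,155,0.2],
  ],
)

```text
clock: 24.25
position: [434.4, -253.3, 38.7]
ee_rot: [1.0, 0.001, -0.0, 0.0]
contact_force: [0.3, -0.4, 0.3]
gripper_width: 51.2
grasp_force: 0.0
```

Emit:
carry_out(
  motion=[
    [0,0,0,0,0,0,-0.2],
    [0,0,0,0,0,0,-0.4],
    [0,0,0,0,0,0,-1],
    [0,0,0,0,0,0,-1],
    [0,0,0,0,0,0,-1],
  ],
)

```text
clock: 24.88
position: [435.0, -253.7, 39.8]
ee_rot: [1.0, 0.0, 0.001, 0.0]
contact_force: [-1.5, 2.1, 6.8]
gripper_width: 22.1
grasp_force: 58.6
```

Emit:
carry_out(
  motion=[
    [0,0,0,0,0,-50,-1],
    [0,0,0,0,0,-110,-1],
    [0,0,0,30,-42,-110,-1],
    [0,0,0,62,-87,-110,-1],
    [0,0,0,94,-132,-110,-1],
  ],
)

```text
clock: 25.5
position: [528.4, -120.3, 148.7]
ee_rot: [1.0, -0.0, 0.0, -0.0]
contact_force: [1.3, -0.6, -1.3]
gripper_width: 21.8
grasp_force: 59.3
```

Emit:
carry_out(
  motion=[
    [0,0,0,32,-46,0,-1],
    [0,0,0,64,-92,0,-1],
    [0,0,0,97,-138,0,-1],
    [0,0,0,97,-138,0,-1],
    [0,0,0,97,-138,25,-1],
  ],
)

```text
clock: 26.12
position: [626.0, 17.0, 124.6]
ee_rot: [1.0, 0.001, 0.002, -0.0]
contact_force: [0.2, -1.0, -3.0]
gripper_width: 21.9
grasp_force: 59.3
```

Emit:
carry_out(
  motion=[
    [0,0,0,0,0,8,-1],
    [0,0,0,0,0,12,-1],
    [0,0,0,0,0,16,-1],
    [0,0,0,0,0,16,-1],
  ],
)

```text
clock: 26.62
position: [624.9, 16.2, 107.4]
ee_rot: [1.0, -0.0, -0.0, -0.0]
contact_force: [-0.2, -0.6, -1.1]
gripper_width: 22.3
grasp_force: 59.5
```

Emit:
carry_out(
  motion=[
    [0,0,0,0,0,4,-1],
    [0,0,0,0,0,9,-1],
    [0,0,0,0,0,14,-1],
    [0,0,0,0,0,14,-1],
  ],
)

```text
clock: 27.12
position: [625.2, 16.5, 94.9]
ee_rot: [1.0, 0.0, 0.0, 0.0]
contact_force: [-2.0, 1.4, 6.5]
gripper_width: 22.0
grasp_force: 60.3
```

Emit:
carry_out(
  motion=[
    [0,0,0,0,0,0,-0.5],
    [0,0,0,0,0,0,-0.2],
    [0,0,0,0,0,0,-0.2],
    [0,0,0,0,0,-40,-0.2],
    [0,0,0,0,0,-90,-0.2],
  ],
)

```text
clock: 27.75
position: [624.4, 16.2, 182.7]
ee_rot: [1.0, 0.0, -0.002, 0.001]
contact_force: [0.3, 0.7, -0.3]
gripper_width: 34.1
grasp_force: 0.0
```

Emit:
carry_out(
  motion=[
    [0,0,0,-50,-20,-10,0.2],
    [0,0,0,-100,-40,-10,0.2],
    [0,0,0,-150,-50,-10,0.2],
    [0,0,0,-205,-60,-10,0.2],
    [0,0,0,-205,-60,-10,0.2],
  ],
)

```text
clock: 28.38
position: [416.6, 76.0, 193.3]
ee_rot: [1.0, 0.001, -0.001, -0.0]
contact_force: [0.5, 0.0, 0.2]
gripper_width: 51.2
grasp_force: 0.0
```

Run:
```python
from h import *
t=get_image("top");s=get_image("side");print(read_state()["position"])
for n,c in dict(f1=(533.5,-269,69),f2=(505.5,-359.4,79),f4=(419.4,-347.4,59),M=(625.2,16.6,103)).items(): print(n,circ(t,c,12,6,-1))
for n,c,u in (("M",(625.2,16.6,103),0),): print(proj(s,c))
b=cv2.resize(s["color"][180:370,200:350],None,fx=2.3,fy=2.3);a=cv2.resize(t["color"][165:300,245:435],None,fx=2.3,fy=2.3)
cv2.imwrite("pics/g6.png",np.hstack([b[:310],a[:310]]))
```

```text
[420.34031779  76.78934031 193.93435717]
f1 (array([ 534. , -269.6]), np.float64(11.5), 71, 0.57)
f2 (array([ 505.7, -359.7]), np.float64(11.4), 72, 0.48)
f4 (array([ 419. , -347.9]), np.float64(11.6), 67, 0.54)
M (array([627.1,  18.5]), np.float64(13.5), 65, 0.76)
[268.70414341 205.42391262]
```

View pics/g6.png

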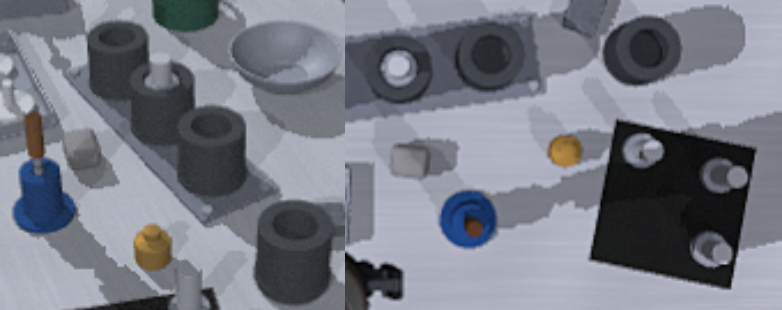

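Follower a sits in the middle bore; others unmoved. Next follower b to the right mould.

Emit:
carry_out(
  motion=[
    [0,0,0,-20,55,0,0.2],
    [0,0,0,-20,110,0,0.2],
    [0,0,0,-20,165,0,0.2],
    [0,0,0,-20,220,0,0.2],
    [0,0,0,-10,280,0,0.2],
  ],
)

```text
clock: 29.1
position: [411.1, -206.2, 193.5]
ee_rot: [1.0, -0.0, 0.001, 0.0]
contact_force: [2.0, 0.7, -0.3]
gripper_width: 51.1
grasp_force: 0.0
```

Emit:
carry_out(
  motion=[
    [0,0,0,9,50,0,0.2],
    [0,0,0,9,100,0,0.2],
    [0,0,0,9,144,0,0.2],
    [0,0,0,9,144,0,0.2],
    [0,0,0,9,144,40,0.2],
  ],
)

```text
clock: 29.72
position: [421.7, -349.9, 155.0]
ee_rot: [1.0, -0.001, 0.003, 0.002]
contact_force: [-0.2, 0.6, -0.4]
gripper_width: 51.2
grasp_force: 0.0
```

Emit:
carry_out(
  motion=[
    [0,0,0,0,0,50,0.2],
    [0,0,0,0,0,90,0.2],
    [0,0,0,0,0,105,0.2],
    [0,0,0,0,0,105,0.2],
    [0,0,0,0,0,105,0.2],
  ],
)

```text
clock: 30.35
position: [420.5, -348.2, 49.9]
ee_rot: [1.0, 0.0, 0.001, 0.001]
contact_force: [0.0, 0.3, -0.2]
gripper_width: 51.2
grasp_force: 0.0
```

Emit:
carry_out(
  motion=[
    [0,0,0,0,0,0,-0.2],
    [0,0,0,0,0,0,-0.4],
    [0,0,0,0,0,0,-1],
    [0,0,0,0,0,0,-1],
    [0,0,0,0,0,0,-1],
  ],
)

```text
clock: 30.98
position: [419.7, -347.8, 49.5]
ee_rot: [1.0, 0.0, 0.001, 0.0]
contact_force: [-1.1, 1.6, 7.4]
gripper_width: 21.5
grasp_force: 58.7
```

Emit:
carry_out(
  motion=[
    [0,0,0,0,0,-50,-1],
    [0,0,0,0,0,-100,-1],
    [0,0,0,35,-41,-100,-1],
    [0,0,0,72,-85,-100,-1],
    [0,0,0,110,-130,-100,-1],
  ],
)

```text
clock: 31.6
position: [529.5, -216.3, 148.2]
ee_rot: [1.0, -0.0, -0.0, -0.0]
contact_force: [0.6, -0.3, -1.3]
gripper_width: 22.1
grasp_force: 59.2
```

Emit:
carry_out(
  motion=[
    [0,0,0,37,-43,0,-1],
    [0,0,0,74,-86,0,-1],
    [0,0,0,111,-130,0,-1],
    [0,0,0,111,-130,0,-1],
    [0,0,0,111,-130,15,-1],
  ],
)

```text
clock: 32.22
position: [640.2, -87.4, 133.2]
ee_rot: [1.0, 0.0, 0.001, -0.0]
contact_force: [-0.5, -1.5, -1.6]
gripper_width: 22.2
grasp_force: 59.1
```

Emit:
carry_out(
  motion=[
    [0,0,0,0,0,5,-1],
    [0,0,0,0,0,10,-1],
    [0,0,0,0,0,16,-1],
    [0,0,0,0,0,16,-1],
  ],
)

```text
clock: 32.72
position: [639.6, -87.9, 116.8]
ee_rot: [1.0, -0.0, -0.001, -0.0]
contact_force: [-0.5, 0.0, -0.7]
gripper_width: 22.0
grasp_force: 59.3
```

Underside is inside the bore, no contact; continue to the bottom.

Emit:
carry_out(
  motion=[
    [0,0,0,0,0,8,-1],
    [0,0,0,0,0,16,-1],
    [0,0,0,0,0,21,-1],
    [0,0,0,0,0,24,-1],
    [0,0,0,0,0,24,-1],
  ],
)

```text
clock: 33.35
position: [640.0, -87.5, 94.6]
ee_rot: [1.0, 0.0, -0.0, 0.0]
contact_force: [-2.7, 1.1, 5.0]
gripper_width: 22.5
grasp_force: 60.0
```

Emit:
carry_out(
  motion=[
    [0,0,0,0,0,0,-0.5],
    [0,0,0,0,0,0,-0.2],
    [0,0,0,0,0,0,-0.2],
    [0,0,0,0,0,-40,-0.2],
    [0,0,0,0,0,-100,-0.2],
  ],
)

```text
clock: 33.98
position: [639.0, -87.6, 191.9]
ee_rot: [1.0, 0.0, -0.003, 0.0]
contact_force: [1.4, 0.1, 0.4]
gripper_width: 34.1
grasp_force: 0.0
```

Emit:
carry_out(
  motion=[
    [0,0,0,-50,-28,0,0.2],
    [0,0,0,-100,-56,0,0.2],
    [0,0,0,-150,-84,0,0.2],
    [0,0,0,-200,-112,0,0.2],
    [0,0,0,-210,-118,0,0.2],
  ],
)

```text
clock: 34.6
position: [427.6, 31.0, 193.6]
ee_rot: [1.0, 0.001, 0.0, -0.0]
contact_force: [0.8, 0.0, 0.4]
gripper_width: 51.0
grasp_force: 0.0
```

Run:
```python
from h import *
t=get_image("top");s=get_image("side");print(read_state()["position"])
for n,c in dict(f1=(533.5,-269,69),f2=(505.5,-359.4,79),M=(625.2,16.6,103),R=(640.4,-87.3,103)).items(): print(n,circ(t,c,12,6,-1))
cv2.imwrite("pics/g7s.png",s["color"]);cv2.imwrite("pics/g7t.png",t["color"])
```

```text
[429.84702607  30.97153497 193.92580869]
f1 (array([ 533.5, -269.2]), np.float64(11.7), 69, 0.62)
f2 (array([ 505.7, -359.8]), np.float64(11.5), 72, 0.47)
M (array([626.4,  19.1]), np.float64(14.0), 66, 1.01)
R (array([640.6, -88.1]), np.float64(12.2), 72, 0.71)
```

Emit:
carry_out(
  motion=[
    [0,0,0,-10,55,0,0.2],
    [0,0,0,-10,110,0,0.2],
    [0,0,0,10,165,0,0.2],
    [0,0,0,20,220,0,0.2],
    [0,0,0,36,275,0,0.2],
  ],
)

```text
clock: 35.33
position: [467.4, -248.0, 193.0]
ee_rot: [1.0, -0.001, 0.0, 0.0]
contact_force: [0.5, 0.4, 0.4]
gripper_width: 51.2
grasp_force: 0.0
```

Emit:
carry_out(
  motion=[
    [0,0,0,20,50,0,0.2],
    [0,0,0,40,100,0,0.2],
    [0,0,0,40,115,0,0.2],
    [0,0,0,40,115,0,0.2],
    [0,0,0,40,115,40,0.2],
  ],
)

```text
clock: 35.95
position: [508.2, -360.3, 156.2]
ee_rot: [1.0, 0.0, 0.004, 0.002]
contact_force: [0.4, 0.2, -0.3]
gripper_width: 51.1
grasp_force: 0.0
```

Emit:
carry_out(
  motion=[
    [0,0,0,0,0,50,0.2],
    [0,0,0,0,0,80,0.2],
    [0,0,0,0,0,85,0.2],
    [0,0,0,0,0,85,0.2],
    [0,0,0,0,0,85,0.2],
  ],
)

```text
clock: 36.58
position: [507.3, -359.8, 70.4]
ee_rot: [1.0, 0.0, 0.002, 0.001]
contact_force: [0.5, 0.4, -0.3]
gripper_width: 51.4
grasp_force: 0.0
```

Emit:
carry_out(
  motion=[
    [0,0,0,0,0,0,-0.2],
    [0,0,0,0,0,0,-0.4],
    [0,0,0,0,0,0,-1],
    [0,0,0,0,0,0,-1],
    [0,0,0,0,0,0,-1],
  ],
)

```text
clock: 37.2
position: [506.7, -359.8, 69.3]
ee_rot: [1.0, 0.0, 0.001, 0.0]
contact_force: [-0.4, 0.9, 5.7]
gripper_width: 22.0
grasp_force: 59.1
```

Emit:
carry_out(
  motion=[
    [0,0,0,0,0,-60,-1],
    [0,0,0,0,0,-117,-1],
    [0,0,0,10,-50,-117,-1],
    [0,0,0,20,-105,-117,-1],
    [0,0,0,30,-160,-117,-1],
  ],
)

```text
clock: 37.83
position: [535.5, -198.0, 184.3]
ee_rot: [1.0, -0.001, -0.001, -0.0]
contact_force: [1.4, -0.6, -1.7]
gripper_width: 22.1
grasp_force: 59.4
```

Emit:
carry_out(
  motion=[
    [0,0,0,12,-55,0,-1],
    [0,0,0,24,-110,0,-1],
    [0,0,0,36,-165,0,-1],
    [0,0,0,48,-220,0,-1],
    [0,0,0,60,-270,0,-1],
  ],
)

```text
clock: 38.45
position: [595.5, 72.3, 184.2]
ee_rot: [1.0, 0.0, -0.001, 0.0]
contact_force: [0.8, -0.2, -2.8]
gripper_width: 21.9
grasp_force: 59.4
```

Emit:
carry_out(
  motion=[
    [0,0,0,14,-50,0,-1],
    [0,0,0,14,-50,0,-1],
    [0,0,0,14,-50,20,-1],
    [0,0,0,14,-50,36,-1],
    [0,0,0,14,-50,36,-1],
  ],
)

```text
clock: 39.08
position: [608.7, 119.3, 147.1]
ee_rot: [1.0, -0.0, -0.002, 0.001]
contact_force: [0.3, 0.1, -1.4]
gripper_width: 22.0
grasp_force: 59.5
```

Emit:
carry_out(
  motion=[
    [0,0,0,0,0,5,-1],
    [0,0,0,0,0,8,-1],
    [0,0,0,0,0,12,-1],
    [0,0,0,0,0,12,-1],
  ],
)

```text
clock: 39.58
position: [609.9, 120.4, 137.1]
ee_rot: [1.0, 0.0, -0.0, 0.0]
contact_force: [1.0, 0.4, -2.4]
gripper_width: 22.1
grasp_force: 59.5
```

Inside by ~5 mm with no contact; on to the bottom.

Emit:
carry_out(
  motion=[
    [0,0,0,0,0,12,-1],
    [0,0,0,0,0,24,-1],
    [0,0,0,0,0,34,-1],
    [0,0,0,0,0,40,-1],
    [0,0,0,0,0,44,-1],
  ],
)

```text
clock: 40.2
position: [610.4, 120.4, 94.3]
ee_rot: [1.0, 0.001, 0.0, 0.0]
contact_force: [-4.8, -0.6, 14.9]
gripper_width: 21.8
grasp_force: 61.2
```

Emit:
carry_out(
  motion=[
    [0,0,0,0,0,0,-1],
    [0,0,0,0,0,0,-1],
  ],
)

```text
clock: 40.45
position: [610.5, 120.5, 94.3]
ee_rot: [1.0, 0.0, 0.001, -0.0]
contact_force: [-1.7, -0.2, 3.9]
gripper_width: 21.8
grasp_force: 60.1
```

Emit:
carry_out(
  motion=[
    [0,0,0,0,0,0,-0.5],
    [0,0,0,0,0,0,-0.2],
    [0,0,0,0,0,0,-0.2],
    [0,0,0,0,0,-40,-0.2],
    [0,0,0,0,0,-100,-0.2],
  ],
)

```text
clock: 41.08
position: [608.9, 120.1, 191.7]
ee_rot: [1.0, -0.0, -0.003, 0.001]
contact_force: [1.4, 0.7, -0.7]
gripper_width: 33.9
grasp_force: 0.0
```

Emit:
carry_out(
  motion=[
    [0,0,0,-50,20,0,-0.2],
    [0,0,0,-100,50,0,-0.2],
    [0,0,0,-150,75,0,-0.2],
    [0,0,0,-180,90,0,-0.2],
    [0,0,0,-180,90,0,-0.2],
  ],
)

```text
clock: 41.7
position: [428.0, 29.4, 193.5]
ee_rot: [1.0, -0.0, -0.0, -0.0]
contact_force: [0.4, 1.1, -0.5]
gripper_width: 33.9
grasp_force: 0.0
```

Run:
```python
from h import *
t=get_image("top");s=get_image("side");print(read_state()["position"])
for n,c in dict(f1=(533.5,-269,69),L=(609.9,120.5,103),M=(625.2,16.6,103),R=(640.4,-87.3,103)).items(): print(n,circ(t,c,12,6,-1),proj(s,c).round(1))
a=cv2.resize(t["color"][190:260,105:175],(490,490),interpolation=cv2.INTER_CUBIC)
b=cv2.resize(s["color"][135:225,165:315],None,fx=2,fy=2,interpolation=cv2.INTER_CUBIC)
c=cv2.resize(s["color"][137:197,180:240],(300,300),interpolation=cv2.INTER_CUBIC)
r=np.vstack([b,c])[:490]; r=cv2.copyMakeBorder(np.vstack([b,cv2.copyMakeBorder(c,0,10,0,0,0)]),0,0,0,0,0)
cv2.imwrite("pics/g8.png",np.hstack([a,r[:490,:300]]))
# knob, dark blob
for g,uv in((t,(123.5,235)),(s,(194,150))): print(blob(g,uv,9,0,35))
```

```text
[430.60576702  30.60856824 193.69912963]
f1 (array([ 533.7, -269.2]), np.float64(11.5), 72, 0.5) [280.2 296.5]
L (array([610., 121.]), np.float64(11.9), 72, 0.44) [249.1 187.4]
M (array([629.9,  18.5]), np.float64(13.3), 67, 0.59) [268.7 205.4]
R (array([640.9, -88. ]), np.float64(12.2), 72, 0.62) [290.7 225.7]
(array([123.2 , 235.03]), array([123.12, 235.  ]), np.float64(71.375), 5.076009750366211)
(array([192. , 148.3]), array([192.62, 149.2 ]), np.float64(180.1875), 11.229144096374512)
```

View pics/g8.png

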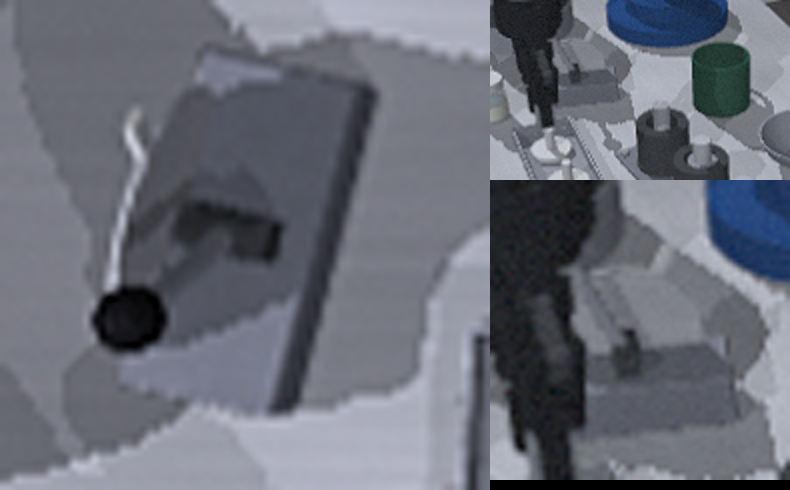

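Run:
```python
from h import *
t=get_image("top");s=dict(get_image("side"));s0=cv2.imread("pics/side0.png")
K=lambda x,y:(105+(x+.5)/7-.5,190+(y+.5)/7-.5)
c=[onz(t,K(*p),34)[:2] for p in((203,50),(356,88),(275,408),(120,362))]
for q in c: print(q.round(1))
print([np.linalg.norm(c[i]-c[(i+1)%4]).round(1) for i in range(4)],np.mean(c,0).round(1))
ax=(c[0]+c[1]-c[2]-c[3]);print("yaw x axis",np.arctan2(ax[1],ax[0]))
s["color"]=s0
b=blob(s,(194.3,150),7,0,45);print(b); kt=(123.15,235.0)
for u in(b[0],b[1],(194.2,150)): print("knob",tri(t,kt,s,u))
g=cv2.cvtColor(t["color"],6)
for n,p in dict(L=(609.9,120.5,103),M=(625.2,16.6,103),R=(640.4,-87.3,103)).items():
    uv=proj(t,p); m=g[int(uv[1]),int(uv[0])]; b=blob(t,uv,8,int(m*.87)); print(n,uv.round(1),b,onz(t,b[0],103).round(1))
a=cv2.resize(s0[140:190,175:235],(720,600),interpolation=cv2.INTER_CUBIC);cv2.imwrite("pics/lev.png",a)
```

```text
[618.5 371.3]
[604.5 313.8]
[484.3 340.7]
[501.3 398.5]
[np.float64(59.1), np.float64(123.2), np.float64(60.2), np.float64(120.4)] [552.2 356.1]
yaw x axis -0.22402024042619917
(array([194.1 , 149.95]), array([194.15, 150.  ]), np.float64(39.125), 3.658374309539795)
knob (array([520.36192189, 362.75313954, 124.18929042]), np.float64(2.3678065746302885))
knob (array([520.43157054, 362.80575472, 123.97802555]), np.float64(2.52027386248656))
knob (array([520.50445072, 362.78492914, 123.97237177]), np.float64(2.672181676809857))
L [225.8 198.8] (array([225.9 , 198.83]), array([225.78, 198.76]), np.float64(61.625), 4.614938259124756) [609.7 120.3 103. ]
M [267.6 192.9] (array([267.38, 191.89]), array([267.42, 191.84]), np.float64(64.9375), 4.772607803344727) [627.8  17.2 103. ]
R [309.1 187.2] (array([309.18, 187.36]), array([309.02, 187.18]), np.float64(64.75), 4.830921173095703) [639.9 -87.5 103. ]
```

View pics/lev.png

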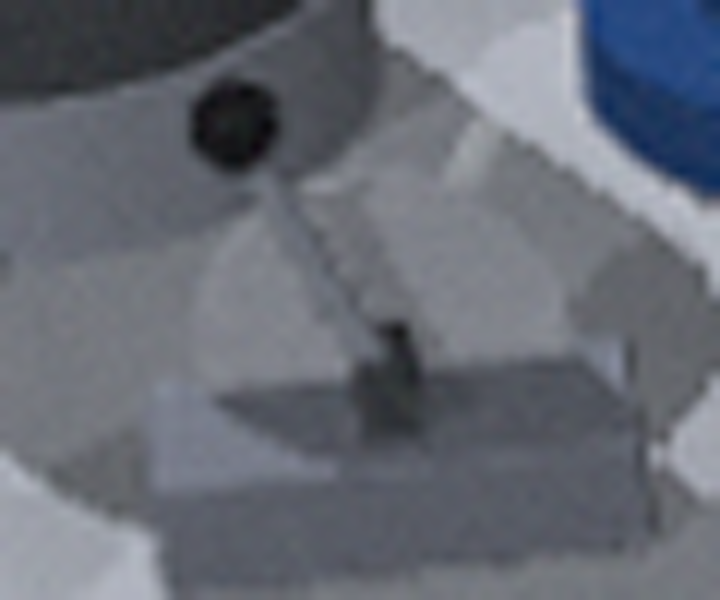

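```bash
cat > lv.py <<'E'
from h import *
yaw=-.224; ex=np.array([np.cos(yaw),np.sin(yaw),0]); ey=np.array([-np.sin(yaw),np.cos(yaw),0]); piv=np.array([552.2,356.1,43])
def lf(P): d=np.array(P)-piv; return np.round([d@ex,d@ey,d[2]],1)
E
python3 - <<'E'
from lv import *
t=get_image("top");s=get_image("side")
K=lambda x,y:(105+(x+.5)/7-.5,190+(y+.5)/7-.5)
Q=lambda x,y:(175+(x+.5)/12-.5,140+(y+.5)/12-.5)
for n,a,b in(("out",K(133,110),Q(490,122)),("in",K(142,158),Q(455,185)),("knob",(123.15,235),(194.2,150))):
    P,e=tri(t,a,s,b); print(n,lf(P),round(e,1))
print("white line low end at z=80:",lf(onz(t,K(110,285),80)))
# bracket/hinge in side and top
print("bracket",lf(tri(t,K(228,232),s,Q(393,375))[0]), [lf(onz(t,K(*p),55)) for p in((182,220),(278,245))])
# side-view box top corners at z=34
print([lf(onz(s,Q(*p),34)) for p in((160,495),(635,430),(625,335),(155,385))])
E
```

```text
out [34.7 23.6 61.9] 1.3
in [21.2 21.8 45.8] 4.4
knob [-32.4  -0.5  81. ] 2.7
white line low end at z=80: [-28.1  24.6  37. ]
bracket [-0.2 -0.9  3.9] [array([-1.3, 14.1, 12. ]), array([ -2.2, -22.3,  12. ])]
[array([-61.5, -27.8,  -9. ]), array([ 62.8, -21. ,  -9. ]), array([65. , 29.8, -9. ]), array([-61.1,  30. ,  -9. ])]
```

Emit:
carry_out(
  motion=[
    [0,0,0,8,-55,0,-1],
    [0,0,0,16,-110,0,-1],
    [0,0,0,24,-165,0,-1],
    [0,0,0,32,-220,0,-1],
    [0,0,0,40,-275,0,-1],
  ],
)

```text
clock: 42.62
position: [470.4, 307.8, 192.7]
ee_rot: [1.0, 0.0, -0.0, 0.0]
contact_force: [0.6, -0.9, 0.2]
gripper_width: -0.0
grasp_force: 0.0
```

Emit:
carry_out(
  motion=[
    [0,0,0,8,-40,0,-1],
    [0,0,0.112,14,-66,0,-1],
    [0,0,0.224,14,-66,0,-1],
    [0,0,0.224,14,-66,0,-1],
    [0,0,0.224,14,-66,0,-1],
  ],
)

```text
clock: 43.25
position: [484.1, 371.4, 192.9]
ee_rot: [0.994, -0.111, -0.0, 0.0]
contact_force: [0.1, -0.4, 0.5]
gripper_width: 0.1
grasp_force: 0.0
```

Emit:
carry_out(
  motion=[
    [0,0,0,0,0,30,-1],
    [0,0,0,0,0,55,-1],
    [0,0,0,0,0,65,-1],
    [0,0,0,0,0,65,-1],
    [0,0,0,0,0,65,-1],
  ],
)

```text
clock: 43.88
position: [484.6, 372.0, 129.5]
ee_rot: [0.994, -0.111, 0.001, -0.001]
contact_force: [0.8, -1.0, 0.6]
gripper_width: -0.1
grasp_force: 0.0
```

Run:
```python
from lv import *
s=read_state();print(lf(s["position"]),s["ee_rot"],s["contact_force"],s["gripper_width"])
g=get_image("side");cv2.imwrite("pics/g9.png",cv2.resize(g["color"][100:200,150:250],(600,600),interpolation=cv2.INTER_CUBIC))
```

```text
[-69.4   0.5  86.5] [ 9.93771088e-01 -1.11434825e-01  7.44945982e-04 -8.66318553e-04] [ 0.81992203 -1.04089364  0.59992635] -0.08417316762506113
```

View pics/g9.png

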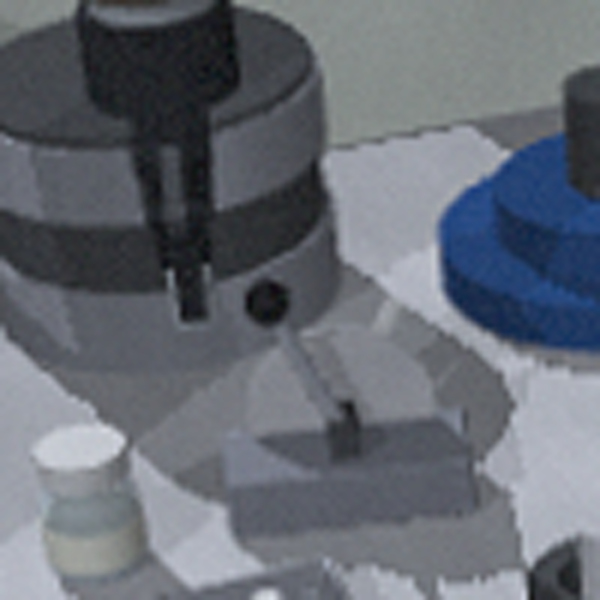

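The closed fingertips (crop (193,300)) stand behind the knob (267,302), aligned. Pushing along the arc, stopping short.

Emit:
carry_out(
  motion=[
    [0,0,0,12,0,-1,-1],
    [0,0,0,22,0,-3,-1],
    [0,0,0,32,0,-4.5,-1],
    [0,0,0,42,0,-6,-1],
    [0,0,0,50,0,-6,-1],
  ],
)

```text
clock: 44.55
position: [533.6, 360.2, 134.4]
ee_rot: [0.994, -0.112, 0.0, -0.0]
contact_force: [-2.2, 1.1, 0.7]
gripper_width: -0.1
grasp_force: 0.9
```

Emit:
carry_out(
  motion=[
    [0,0,0,8,0,0,-1],
    [0,0,0,16,0,2,-1],
    [0,0,0,22,0,4,-1],
    [0,0,0,26,0,6,-1],
    [0,0,0,29,0,7,-1],
  ],
)

```text
clock: 45.18
position: [561.2, 353.7, 126.9]
ee_rot: [0.994, -0.112, -0.0, 0.0]
contact_force: [-0.5, 0.5, 0.4]
gripper_width: -0.2
grasp_force: 0.6
```

Emit:
carry_out(
  motion=[
    [0,0,0,0,0,0,-1],
    [0,0,0,-30,0,-10,-1],
    [0,0,0,-60,20,-50,-1],
    [0,0,0,-90,70,-60,-1],
    [0,0,0,-90,120,-60,-1],
  ],
)

```text
clock: 45.8
position: [445.2, 256.5, 188.7]
ee_rot: [0.994, -0.11, 0.001, -0.001]
contact_force: [0.7, -0.7, -0.1]
gripper_width: 0.4
grasp_force: 0.0
```

```bash
cat >> lv.py <<'E'
def knob(th):
    return piv+85*(np.sin(th)*ex+np.cos(th)*np.array([0,0,1]))
def report(guess):
    t=get_image("top");s=get_image("side"); P0=knob(guess)
    a=blob(t,proj(t,P0),9,0,40); b=blob(s,proj(s,P0),8,0,45)
    P,e=tri(t,a[0],s,b[0]); L=lf(P); print("guess px",proj(t,P0).round(1),proj(s,P0).round(1),"seen",a,b)
    for th in np.arange(guess-.2,guess+.21,.05): print(round(th,2),proj(t,knob(th)).round(1),proj(s,knob(th)).round(1))
    print("knob lf",L,round(e,1),"angle",np.arctan2(L[0],L[2]),"asin",np.arcsin(L[0]/85))
E
python3 - <<'E'
from lv import *
print(lf(read_state()["position"]),read_state()["contact_force"]); report(.42)
E
```

```text
[ -82.2 -120.9  145.7] [ 0.68389525 -0.72953741 -0.06920254]
guess px [130.7 207.4] [215.7 148.6] seen (array([130.01, 209.11]), array([129.85, 209.24]), np.float64(73.375), 5.10139274597168) (array([215.  , 147.86]), array([214.92, 147.88]), np.float64(34.25), 3.4444079399108887)
0.22 [128.2 213.8] [210.3 147.6]
0.27 [128.8 212.2] [211.7 147.8]
0.32 [129.4 210.5] [213. 148.]
0.37 [130. 209.] [214.4 148.3]
0.42 [130.7 207.4] [215.7 148.6]
0.47 [131.3 205.9] [217. 149.]
0.52 [132.  204.5] [218.3 149.5]
0.57 [132.7 203.1] [219.5 150. ]
0.62 [133.4 201.8] [220.7 150.6]
knob lf [31.6 -0.7 80.9] 2.3 angle 0.37238168952145045 asin 0.38090925171532325
```

Emit:
carry_out(
  motion=[
    [0,0,0,0,-50,0,-1],
    [0,0,0,30,-100,10,-1],
    [0,0,0,60,-120,50,-1],
    [0,0,0,80,-120,58,-1],
    [0,0,0,85,-120,60,-1],
  ],
)

```text
clock: 46.52
position: [557.0, 354.2, 126.6]
ee_rot: [0.994, -0.112, -0.0, 0.001]
contact_force: [0.4, -0.9, -0.5]
gripper_width: 0.1
grasp_force: 0.0
```

Emit:
carry_out(
  motion=[
    [0,0,0,6,0,0,-1],
    [0,0,0,9,0,1.5,-1],
    [0,0,0,12,0,3,-1],
    [0,0,0,13.5,0,4,-1],
    [0,0,0,14.5,0,4.3,-1],
  ],
)

```text
clock: 47.15
position: [570.3, 352.0, 123.3]
ee_rot: [0.994, -0.112, 0.0, -0.0]
contact_force: [-0.8, 0.3, 0.5]
gripper_width: -0.1
grasp_force: 0.5
```

Emit:
carry_out(
  motion=[
    [0,0,0,0,0,0,-1],
    [0,0,0,-30,0,-10,-1],
    [0,0,0,-60,20,-50,-1],
    [0,0,0,-95,70,-64,-1],
    [0,0,0,-100,120,-64,-1],
  ],
)

```text
clock: 47.78
position: [444.9, 256.7, 188.5]
ee_rot: [0.994, -0.11, 0.001, -0.001]
contact_force: [0.6, 0.1, -0.8]
gripper_width: 0.0
grasp_force: 0.0
```

Run:
```python
from lv import *
print(lf(read_state()["position"]),read_state()["contact_force"]); report(.5)
```

```text
[ -82.5 -120.7  145.5] [ 0.60061798  0.07020812 -0.7743374 ]
guess px [131.7 205.1] [217.8 149.3] seen (array([131.61, 205.71]), array([131.66, 205.64]), np.float64(70.0), 4.9513373374938965) (array([218.17, 148.89]), array([218.24, 148.82]), np.float64(32.125), 3.3682799339294434)
0.3 [129.2 211.2] [212.5 147.9]
0.35 [129.8 209.6] [213.9 148.2]
0.4 [130.4 208. ] [215.2 148.5]
0.45 [131.1 206.5] [216.5 148.9]
0.5 [131.7 205.1] [217.8 149.3]
0.55 [132.4 203.6] [219.  149.8]
0.6 [133.1 202.3] [220.2 150.4]
0.65 [133.8 201. ] [221.4 151. ]
0.7 [134.5 199.7] [222.5 151.6]
knob lf [40.6 -0.8 76.4] 2.9 angle 0.4884615427622522 asin 0.4979745522909533
```

Emit:
carry_out(
  motion=[
    [0,0,0,0,-50,0,-1],
    [0,0,0,30,-100,14,-1],
    [0,0,0,65,-120,54,-1],
    [0,0,0,85,-120,62,-1],
    [0,0,0,93,-120,64,-1],
  ],
)

```text
clock: 48.5
position: [564.4, 352.5, 122.2]
ee_rot: [0.994, -0.112, -0.0, 0.001]
contact_force: [0.4, 0.4, 0.4]
gripper_width: 0.2
grasp_force: 0.0
```

Emit:
carry_out(
  motion=[
    [0,0,0,4,0,0,-1],
    [0,0,0,6,0,0,-1],
    [0,0,0,7.5,0,0.3,-1],
    [0,0,0,8.5,0,0.6,-1],
    [0,0,0,8.5,0,0.6,-1],
  ],
)

```text
clock: 49.12
position: [571.5, 351.6, 122.8]
ee_rot: [0.994, -0.112, 0.0, -0.0]
contact_force: [-1.2, 0.0, 0.8]
gripper_width: -0.2
grasp_force: 0.5
```

Emit:
carry_out(
  motion=[
    [0,0,0,-30,0,-10,-1],
    [0,0,0,-60,20,-50,-1],
    [0,0,0,-95,70,-64,-1],
    [0,0,0,-100,120,-64,-1],
    [0,0,0,-100,150,-64,-1],
  ],
)

```text
clock: 49.75
position: [439.6, 225.7, 187.1]
ee_rot: [0.994, -0.111, 0.0, -0.0]
contact_force: [-0.3, 0.4, 0.6]
gripper_width: 0.2
grasp_force: 0.0
```

Run:
```python
from lv import *
report(.52)
t=get_image("top");s=get_image("side")
g=cv2.cvtColor(t["color"],6);gs=cv2.cvtColor(s["color"],6)
for n,p in dict(L=(609.9,120.5,103),M=(625.2,16.6,103),R=(640.4,-87.3,103)).items():
    uv=proj(t,p); a=blob(t,uv,8,int(g[int(uv[1]),int(uv[0])]*.87))
    v=proj(s,p); w=gs[int(v[1])-9:int(v[1])+22,int(v[0])-1:int(v[0])+2].mean(1).round().astype(int); print(n,onz(t,a[0],103).round(1),v.round(1),w)
print(circ(t,(533.6,-269.3,69),12,6,-1))
for c in((470,217.4,11),(470,127.4,11)): print(circ(t,c,30,5,-1))
hsv=cv2.cvtColor(t["color"],40); m=cv2.inRange(hsv,(5,100,60),(20,255,255)); m[:, :285]=0;m[:,315:]=0;m[:250]=0;m[275:]=0
M=cv2.moments(m,True); print("rodtop",M["m00"], M["m00"] and onz(t,(M["m10"]/M["m00"],M["m01"]/M["m00"]),131).round(1))
```

```text
guess px [132.  204.5] [218.3 149.5] seen (array([131.84, 205.15]), array([131.77, 205.17]), np.float64(69.375), 4.945297718048096) (array([218.57, 149.  ]), array([218.63, 149.09]), np.float64(33.0625), 3.3697149753570557)
0.32 [129.4 210.5] [213. 148.]
0.37 [130. 209.] [214.4 148.3]
0.42 [130.7 207.4] [215.7 148.6]
0.47 [131.3 205.9] [217. 149.]
0.52 [132.  204.5] [218.3 149.5]
0.57 [132.7 203.1] [219.5 150. ]
0.62 [133.4 201.8] [220.7 150.6]
0.67 [134.1 200.5] [221.9 151.2]
0.72 [134.8 199.3] [223.  151.9]
knob lf [41.9 -0.8 75.9] 2.7 angle 0.504409736504796 asin 0.5154669476545205
L [609.7 120.3 103. ] [249.1 187.4] [184 185 183 185 180 181 179 177 177 178 181 158 137 136 136 139 136 136
 136 135 137 135  98  67  70  64  55  58  55  57  55]
M [627.7  17.1 103. ] [268.7 205.4] [163 163 162 161 159 160 163 176 180 180 176 147 134 133 134 133 132 133
 131 131 135 143 129  89  68  70  63  56  57  59  57]
R [639.9 -87.5 103. ] [290.7 225.7] [162 163 163 164 163 162 168 177 179 180 178 179 150 135 135 136 135 135
 135 134 133 134 135 116  82  68  73  68  59  57  58]
(array([ 533.9, -269.2]), np.float64(11.6), 69, 0.42)
(array([469.9, 217.1]), np.float64(29.6), 72, 0.44)
(array([470.1, 126.8]), np.float64(29.5), 72, 0.5)
rodtop 41.0 [452.9 -63.5 131. ]
```

```bash
python3 -c "
from bench import *
print(job_done())"
```

```text
the job is handed in; nothing more can be done
None
```

The job is handed in, and I don't have the verdict: two caps (left and right moulds; the middle had none) are in the tray and the rod is back upright in its stand. The bores touched left to right at 50, 20 and 30 mm. Followers d, a and b stand in them, with follower a's top reading about 2.5 mm off the bore axis but the follower bottomed. The lever was moved last and measures about 0.52 rad, good to roughly 0.02.

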